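# Load the colour-coded test nests

### The job

Load the four white sensor housings into the test bench one at a time, each into the nest of the same colour as the plug on its top, in the order red, yellow, green, blue, since the bench numbers them as they arrive. Set each one down gently so that it stands upright and flat on the pocket floor, lengthwise inside the rim, and let go of it before taking the next. Leave the dark grey housing where it is, and leave all four white ones standing in their nests.

Things in the scene. Friction and masses are not known exactly. Their poses are not given: they have to be found in the camera images.
- housing_red: loose white plastic sensor housing, a block 70 (x) x 50 (y) x 58 (z) mm, 0.17 to 0.35 kg, with a round red plug (32 mm across, 3 mm high) on its top, a black round bore in one end and a small white tab (8 mm high) on top at the other end. Origin: centre of its underside; x along its length (the bore faces -x), z up. Grip it across its 50 mm width, about 40 mm above its underside; all housings stand upright on the table at the start.
- housing_yellow: loose white plastic sensor housing, a block 70 (x) x 50 (y) x 58 (z) mm, 0.17 to 0.35 kg, with a round yellow plug (32 mm across, 3 mm high) on its top, a black round bore in one end and a small white tab (8 mm high) on top at the other end. Origin: centre of its underside; x along its length (the bore faces -x), z up. Grip it across its 50 mm width, about 40 mm above its underside; all housings stand upright on the table at the start.
- housing_green: loose white plastic sensor housing, a block 70 (x) x 50 (y) x 58 (z) mm, 0.17 to 0.35 kg, with a round green plug (32 mm across, 3 mm high) on its top, a black round bore in one end and a small white tab (8 mm high) on top at the other end. Origin: centre of its underside; x along its length (the bore faces -x), z up. Grip it across its 50 mm width, about 40 mm above its underside; all housings stand upright on the table at the start.
- housing_blue: loose white plastic sensor housing, a block 70 (x) x 50 (y) x 58 (z) mm, 0.17 to 0.35 kg, with a round blue plug (32 mm across, 3 mm high) on its top, a black round bore in one end and a small white tab (8 mm high) on top at the other end. Origin: centre of its underside; x along its length (the bore faces -x), z up. Grip it across its 50 mm width, about 40 mm above its underside; all housings stand upright on the table at the start.
- housing_grey: loose dark grey metal housing of the old type with a blue plug, of the same shape and size as the white ones; it is not to be loaded and stays where it stands. Origin: centre of its underside; x along its length (the bore faces -x), z up.
- nest_red: fixed test nest: a flat aluminium base with a red pocket 90 (x) x 70 (y) mm inside a red rim 5 mm thick. The pocket floor is 6 mm and the rim top 12 mm above the table; a low black connector (top 16 mm above the table) sits outside the rim at the +x end. Origin: centre of the pocket at the table surface; x along the pocket's length, z up. A housing fits in lengthwise, either way round, with about 10 mm to spare on every side.
- nest_yellow: fixed test nest: a flat aluminium base with a yellow pocket 90 (x) x 70 (y) mm inside a yellow rim 5 mm thick. The pocket floor is 6 mm and the rim top 12 mm above the table; a low black connector (top 16 mm above the table) sits outside the rim at the +x end. Origin: centre of the pocket at the table surface; x along the pocket's length, z up. A housing fits in lengthwise, either way round, with about 10 mm to spare on every side.
- nest_green: fixed test nest: a flat aluminium base with a green pocket 90 (x) x 70 (y) mm inside a green rim 5 mm thick. The pocket floor is 6 mm and the rim top 12 mm above the table; a low black connector (top 16 mm above the table) sits outside the rim at the +x end. Origin: centre of the pocket at the table surface; x along the pocket's length, z up. A housing fits in lengthwise, either way round, with about 10 mm to spare on every side.
- nest_blue: fixed test nest: a flat aluminium base with a blue pocket 90 (x) x 70 (y) mm inside a blue rim 5 mm thick. The pocket floor is 6 mm and the rim top 12 mm above the table; a low black connector (top 16 mm above the table) sits outside the rim at the +x end. Origin: centre of the pocket at the table surface; x along the pocket's length, z up. A housing fits in lengthwise, either way round, with about 10 mm to spare on every side.
Things that resemble listed ones, but are neither listed nor needed, are in the scene too. Leave any orange or purple look-alike of the housing_blue alone.

How it is judged:
By the outcome, as a careful person would: the job done as asked, in the order asked, and still so for the second after the job is handed in, with the robot touching nothing.
It also fails if it takes over 120 s, if anything falls off the work surface, if the arm or the gripper's body presses on something with over 40 N, if the wrist force passes 120 N, or if a joint passes its speed limit or range.

### The arm

A 7-joint arm with a two-finger parallel gripper is mounted at the origin on the work surface. World frame = base frame: x ahead of the robot, y to its left, z up, the work surface at z = 0. Lengths are in m, angles in rad, forces in N, time in s.
With the tool pointing down it reaches from about 0.4 to 0.85 m from the base axis. Payload 4.5 kg.
Tool frame: the origin (TCP) lies on the centre line of the jaws, within the pads' length; the fingertips stand 11 mm ahead of it and the grasp point (between the pads) lies 8 mm behind it; z points along the fingers, y is the line along which they close (so a half turn about z gives the same grasp; the last joint's range is limited). The gripper opens to 88 mm and grips with 3 to 60 N. Pads are 18 mm wide; open, the fingers measure 123 mm over their backs; the gripper's body (75 mm by 187 mm) begins 45 mm behind the grasp point.
Start: joints at [-1.071, 0.689, -0.195, 1.565, 0.157, 0.902, -0.215], TCP at [0.281, 0.558, 0.25] pointing down, gripper open.
Joint ranges: [-3.01, 3.01], [-0.46, 2.08], [-1.47, 1.51], [0.13, 2.56], [-1, 4.14], [0.04, 2.09], [-2.66, 2.66]. Speed limits (rad/s): [2.57, 2.57, 3.14, 3.14, 3.14, 3.14, 3.14].

### API

Orientations are given as a unit quaternion [x, y, z, w].
In Python, from plant import * gives the robot as it stands. The module is installed in compiled form; this text tells all that it offers.
- The arm moves only by the tool send_rows, never from a script. Its argument "motion" is a list of rows, each an object of numbers: "x", "y", "z": the shift along the tool's x, y, z in cm; "rx", "ry", "rz": the turn, a rotation vector about the tool's x, y, z in rad; "jaw": the finger opening in cm, from 0 to 8.81. In form: [{"x": .., "y": .., "z": .., "rx": .., "ry": .., "rz": .., "jaw": ..}, ...]. A call has exactly 5 rows; each row shifts and turns the commanded pose from where the row before left it, along the tool's axes as they then stand; what a row does not reach is not made up. A row lasts 1/10 s, in which the tool goes at most 50 mm and 8.59 degrees, less where a joint would pass 70% of its speed; a pose out of reach is approached as far as the arm can. A call is refused whole if a number of a shift passes 5 or a number of a turn 0.15, either way. A call with a gripper value outside its range is refused whole. The fingers move at their own pace and stop on an object; "grip_force" is the grip in N (left out, the last holds). Time passes only in rows, so rows that do not move let the fingers close, or fill a call up. It gives the time, the measured TCP pose, the force, the opening and the grip force at its end, in the units of the state.
- get_state(): the state, without advancing time (a new reading comes with each control period).
- snapshot(name): name is "scene" or "top"; returns a dict with "img" (400x640x3 uint8, red, green, blue), "vertical_fov" (degrees; the focal length in pixels is half the picture's height over the tangent of half this angle, whatever the lens; pixels are square), "cx", "cy" (the principal point, pixels), "extrinsics" (4x4, takes a point from camera to world coordinates). Camera axes: x right, y up, looking along -z (the intrinsics and any distortion apply to the point x, -y, -z); pixel columns grow to the right and rows downward; lengths in m; the calibration is good to about 2 mm. A picture is of the moment at which its call begins. There is no depth.
- finish_job(): hands the job in; it is judged then, once.
The state is a dict: "clock": time; "q": joint angles; "qd": joint speeds; "joint_torque": joint torques, N m; "tool_pos": TCP position; "eef_rot": TCP orientation; "contact_force": force on the tool from outside, world axes, zero at the start; "moment": the same for the moment, N m; "opening": opening from 0.0 (shut) to 1.0 (fully open); "finger_force": force on a finger pad.
Only numpy, scipy, OpenCV 4.12 (cv2) and the standard library are available. Lean on these libraries where they do the work, as an engineer would, in place of code of your own. Each camera call takes 0.05 s, during which the arm holds its last target. There are 200 camera calls.

## Working session

There is one attempt and no reset: what is moved stays moved. The work goes in short steps, Python scripts to look and compute and a tool call to move; the robot and the scene stay as the last step left them, time stands still between calls to the robot, and variables do not carry over. Pictures are saved under pics/ and viewed, at most 14 in all, crops included, and the job is handed in when it is done.

Besides the shell and the picture viewer there is one more tool, called after ">>>" in YAML: its name, and indented under it one key for each argument. send_rows: Moves the arm, as the interface text tells. Its arguments: {"type":"object","properties":{"motion":{"type":"array"},"grip_force":{"type":"number"}},"required":["motion"]}

```bash
mkdir -p pics; python3 - <<'E'
from plant import *
import cv2, numpy as np, pickle
s=get_state();print({k:np.round(v,3) for k,v in s.items()})
for n in("top","scene"):
    d=snapshot(n);pickle.dump(d,open(n+".pkl","wb"));cv2.imwrite(f"pics/{n}0.png",d["img"][...,::-1])
    print(n,{k:np.round(v,4) if k!="img" else 0 for k,v in d.items()})
E
```

```text
{'clock': np.float64(0.0), 'q': array([-1.071,  0.69 , -0.194,  1.566,  0.157,  0.902, -0.215]), 'qd': array([ 0.001, -0.001,  0.001,  0.001,  0.   ,  0.   , -0.002]), 'joint_torque': array([ 0.0000e+00, -5.2755e+01, -1.2660e+00, -1.5343e+01, -5.3000e-02,
        6.0000e-03,  0.0000e+00]), 'tool_pos': array([0.28 , 0.558, 0.249]), 'eef_rot': array([ 0.231,  0.973, -0.001, -0.   ]), 'contact_force': array([-0.242, -0.365,  0.96 ]), 'moment': array([-0.042, -0.03 ,  0.016]), 'finger_force': np.float64(0.0), 'opening': np.float64(0.999)}
top {'img': 0, 'vertical_fov': np.float64(55.7154), 'cx': np.float64(318.1696), 'cy': np.float64(196.5616), 'extrinsics': array([[ 0.0169,  0.9906, -0.1361,  0.4335],
       [-0.9999,  0.0165, -0.0039, -0.0615],
       [-0.0016,  0.1361,  0.9907,  1.146 ],
       [ 0.    ,  0.    ,  0.    ,  1.    ]])}
scene {'img': 0, 'vertical_fov': np.float64(52.2121), 'cx': np.float64(319.9449), 'cy': np.float64(200.029), 'extrinsics': array([[ 0.1178, -0.5371,  0.8352,  1.4971],
       [ 0.9929,  0.0775, -0.0903, -0.1505],
       [-0.0162,  0.8399,  0.5425,  0.6337],
       [ 0.    ,  0.    ,  0.    ,  1.    ]])}
```

View pics/top0.png

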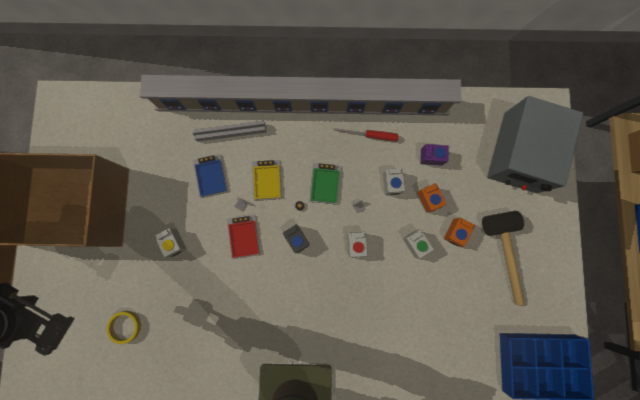

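View pics/scene0.png

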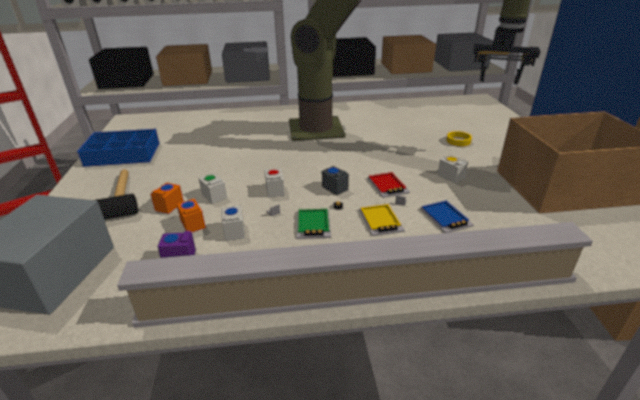

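The top view has the white housings at yellow (168,243), red (358,247), green (421,245) and blue (396,183). The nests are red (244,238), yellow (267,181), green (325,185) and blue (210,177), and the grey housing is at (296,239).

```bash
cat > h.py <<'E'
import cv2, numpy as np, pickle
def cam(d):
    f=200/np.tan(np.radians(d["vertical_fov"])/2); return f,d["cx"],d["cy"],np.array(d["extrinsics"])
def cast(d,uv,z):
    f,cx,cy,E=cam(d); uv=np.atleast_2d(uv).astype(float)
    r=np.c_[(uv[:,0]-cx)/f,-(uv[:,1]-cy)/f,-np.ones(len(uv))]@E[:3,:3].T
    return (E[:3,3]+r*((z-E[2,3])/r[:,2])[:,None])[:,:2]
def proj(d,P):
    f,cx,cy,E=cam(d); p=(np.atleast_2d(P)-E[:3,3])@E[:3,:3]
    return np.c_[cx+f*p[:,0]/-p[:,2],cy-f*p[:,1]/-p[:,2]]
HUE={"red":[(0,8),(172,180)],"yellow":[(22,35)],"green":[(45,85)],"blue":[(100,122)]}
def blobs(img,c,minA=15):
    hsv=cv2.cvtColor(img,cv2.COLOR_RGB2HSV); m=0
    for a,b in HUE[c]: m=m|cv2.inRange(hsv,(a,110,50),(b,255,255))
    n,l,st,ce=cv2.connectedComponentsWithStats(m)
    return [(ce[i],st[i,4],l==i) for i in range(1,n) if st[i,4]>=minA]
E
python3 - <<'E'
from h import *
for n in("top","scene"):
    d=pickle.load(open(n+".pkl","rb"))
    for c in HUE:
        for ce,a,m in blobs(d["img"],c):
            plug=a<170 if n=="top" else a<150
            w=cast(d,ce,.061 if plug else .009)[0]
            if not(.3<w[0]<.9 and abs(w[1])<.7): continue
            ang=""
            if not plug:
                pts=np.argwhere(m)[:,::-1]; (q,wh,an)=cv2.minAreaRect((cast(d,pts,.009)*1000).astype(np.float32)); ang=np.round([*q,*wh,an],1)
            print(n,c,np.round(ce,1),a,"plug" if plug else "nest",np.round(w,4),ang)
d=pickle.load(open("top.pkl","rb"))
g=cv2.resize(d["img"][150:270,145:445],None,fx=2.66,fy=2.66,interpolation=cv2.INTER_CUBIC);cv2.imwrite("pics/c1.png",g[...,::-1])
E
```

```text
top red [381.9 135.2] 253 nest [ 0.785  -0.2514] [ 785.  -251.2  100.6   25.9   82.5]
top red [523.8 187. ] 23 plug [ 0.6204 -0.6535] 
top red [243.1 238.6] 917 nest [0.459  0.1652] [459.7 165.2 101.7  80.5   9.6]
top red [358.  246.9] 97 plug [ 0.44   -0.1728] 
top yellow [266.4 181.4] 892 nest [0.6337 0.1017] [633.9 101.4 102.8  82.2   2.3]
top yellow [167.5 244.8] 100 plug [0.4367 0.3691] 
top green [324.6 184.9] 783 nest [ 0.6257 -0.076 ] [625.9 -75.9  75.7  97.7  85.1]
top green [421.9 245.8] 73 plug [ 0.4463 -0.3544] 
top blue [439.7 152.1] 86 plug [ 0.7203 -0.4122] 
top blue [210.  177.3] 803 nest [0.6437 0.2745] [644.6 274.8  99.2  77.6  13.5]
top blue [395.6 182.3] 71 plug [ 0.6281 -0.2818] 
top blue [435.1 198.9] 67 plug [ 0.5813 -0.3953] 
top blue [461.  233.9] 69 plug [ 0.4818 -0.4666] 
top blue [296.8 240.7] 90 plug [0.4547 0.0016] 
scene red [272.8 171.8] 40 plug [ 0.4455 -0.173 ] 
scene red [386.2 181.5] 444 nest [0.4613 0.1636] [460.7 164.2 103.7  81.6  10.3]
scene red [187.5 205.1] 27 plug [ 0.5906 -0.3941] 
scene yellow [451.7 158.5] 35 plug [0.4417 0.3683] 
scene yellow [379.9 216. ] 678 nest [0.6355 0.1016] [634.6 102.  106.1  81.5   5.5]
scene green [209.2 177.4] 29 plug [ 0.452  -0.3542] 
scene green [312.7 220. ] 594 nest [ 0.6286 -0.0767] [628.1 -75.8  76.3  94.8  84. ]
scene blue [332.9 170.3] 50 plug [0.4624 0.001 ] 
scene blue [166.6 186.8] 33 plug [ 0.4884 -0.4657] 
scene blue [443.7 213.2] 599 nest [0.6466 0.2725] [646.1 273.6  98.5  79.1  14.5]
scene blue [187.5 204.1] 39 plug [ 0.586  -0.3947] 
scene blue [231.1 210.7] 50 plug [ 0.6326 -0.2811] 
scene blue [170.6 237.9] 99 plug [ 0.7249 -0.4116]
```

View pics/c1.png

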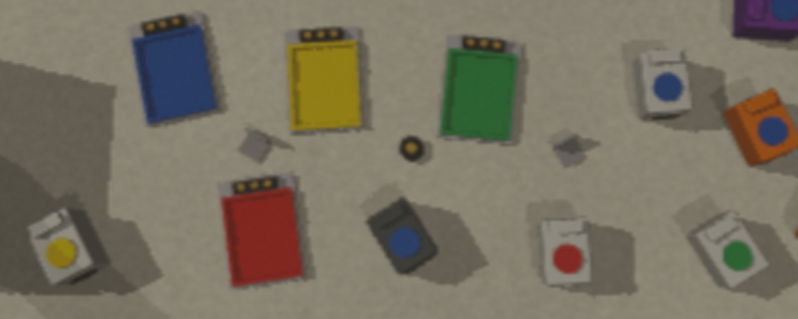

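The crop shows all nest connectors at the top (+x) side and the housing tabs at the +x end. The plugs look offset toward the bore, so I'll measure the white top faces themselves.

```bash
cat >> h.py <<'E'
def housing(d,xy,S=6,lim=None):
    """top-face rect of housing near plug pixel; returns centre(m), sizes, angle"""
    u,v=np.round(xy).astype(int); r=22
    im=d["img"][v-r:v+r,u-r:u+r]; big=cv2.resize(im,None,fx=S,fy=S,interpolation=cv2.INTER_CUBIC)
    hsv=cv2.cvtColor(big,cv2.COLOR_RGB2HSV)
    sat=hsv[...,1]; val=hsv[...,2]
    m=((sat<lim[0])&(val>lim[1])).astype(np.uint8)
    m=cv2.morphologyEx(m,cv2.MORPH_OPEN,np.ones((7,7)))
    cs,_=cv2.findContours(m,cv2.RETR_EXTERNAL,cv2.CHAIN_APPROX_NONE)
    c=max(cs,key=cv2.contourArea)[:,0]
    uv=(c+.5)/S-.5+[u-r,v-r]
    return cv2.minAreaRect((cast(d,uv,.058)*1000).astype(np.float32)),big,m
E
python3 - <<'E'
from h import *
d=pickle.load(open("top.pkl","rb"))
T=[]
for n,xy in dict(red=(358,246.9),yellow=(167.5,244.8),green=(421.9,245.8),blue=(395.6,182.3)).items():
    hs=cv2.cvtColor(d["img"],cv2.COLOR_RGB2HSV); u,v=map(int,xy)
    print(n,"face",[tuple(hs[v+a,u+b,1:]) for a,b in((-8,0),(-3,-7))],"table",hs[v,u-25,1:],hs[v+22,u,1:])
    for lim in((35,120),(28,130)):
        R,big,m=housing(d,xy,lim=lim); print(np.round(R[0],1),np.round(R[1],1),round(R[2],1))
    b=big.copy(); b[cv2.Canny(m*255,50,100)>0]=(255,0,255); T.append(b)
g=np.vstack([np.hstack(T[:2]),np.hstack(T[2:])]);cv2.imwrite("pics/c2.png",g[...,::-1])
E
```

```text
red face [(np.uint8(29), np.uint8(123)), (np.uint8(29), np.uint8(141))] table [ 42 135] [ 42 134]
[ 448.6 -170.9] [68.9 48.9] 4.4
[ 469.5 -159.4] [20.1 30.1] 45.4
yellow face [(np.uint8(31), np.uint8(107)), (np.uint8(30), np.uint8(129))] table [48 80] [ 44 123]
[435.9 368.9] [47.3 46.1] 29.1
[475.4 380.1] [6.4 4.8] 4.1
green face [(np.uint8(31), np.uint8(133)), (np.uint8(28), np.uint8(136))] table [ 41 136] [ 42 141]
[ 453.5 -349.1] [68.8 48.5] 32.6
[ 452.  -329.1] [7.5 9. ] 1.0
blue face [(np.uint8(31), np.uint8(130)), (np.uint8(29), np.uint8(139))] table [ 40 139] [ 40 135]
[ 636.9 -279.7] [69.1 49.6] 6.4
[ 618.8 -261.6] [5.3 4.5] 89.5
```

View pics/c2.png

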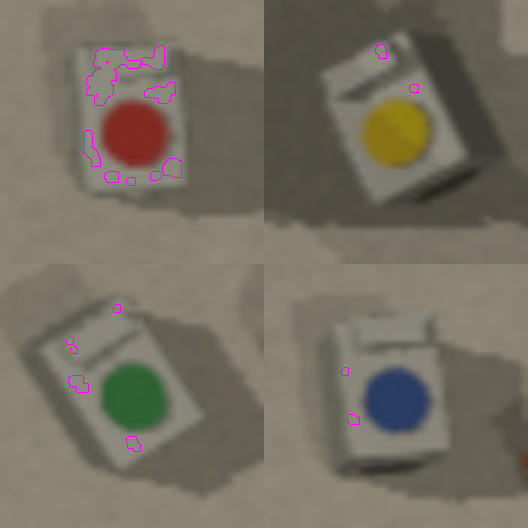

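```bash
cat > go.py <<'E'
import sys; from plant import *; import numpy as np
from scipy.spatial.transform import Rotation as Ro
# target x y z(mm) housing heading(deg): prints rz then shift in tool axes after the turn
x,y,z,th=map(float,sys.argv[1:5])
s=get_state(); R=Ro.from_quat(s["eef_rot"]); X=R.as_matrix()[:,0]; h=np.degrees(np.arctan2(X[1],X[0]))
dw=(th-h+90)%180-90
R2=R*Ro.from_rotvec([0,0,-np.radians(dw)])
sh=R2.inv().apply(np.array([x,y,z])/1000-s["tool_pos"])*100
print("pos",np.round(s["tool_pos"],4),"tilt",np.round(R.as_matrix()[:2,2],3),"rz",round(-np.radians(dw),3),"shift cm",np.round(sh,2),"F",np.round(s["contact_force"],1),"q",np.round(s["q"],2),"t",round(float(s["clock"]),1),"open",round(float(s["opening"]),3))
E
python3 go.py 449 -171 200 4.4
python3 - <<'E'
from h import *
d=pickle.load(open("top.pkl","rb"))
for lim in((38,90),(36,95),(36,100)):
    R,_,_=housing(d,(167.5,244.8),lim=lim); print(np.round(R[0],1),np.round(R[1],1),round(R[2],1))
E
```

```text
pos [0.2805 0.5579 0.249 ] tilt [-0.001 -0.001] rz -0.543 shift cm [-11.21 -73.96   5.  ] F [-0.3 -0.   0. ] q [-1.07  0.69 -0.19  1.57  0.16  0.9  -0.22] t 0.1 open 0.998
[444.4 374.6] [72.4 51.5] 30.0
[444.5 374.4] [71.4 50.5] 29.7
[444.5 374.3] [70.5 49.7] 30.0
```

>>> send_rows:
  motion:
    - {"rz": -0.136,"jaw": 8.8}
    - {"rz": -0.136,"jaw": 8.8}
    - {"rz": -0.136,"jaw": 8.8}
    - {"rz": -0.136,"jaw": 8.8}
    - {"x": -0.7,"y": -4,"z": 0,"jaw": 8.8}

```text
schema error: expected keys x, y, z, rx, ry, rz, jaw
```

>>> send_rows:
  motion:
    - {"x": -0.7,"y": -4.5,"jaw": 8.8}
    - {"x": -0.7,"y": -4.5,"jaw": 8.8}
    - {"x": -0.7,"y": -4.5,"jaw": 8.8}
    - {"x": -0.7,"y": -4.5,"jaw": 8.8}
    - {"x": -0.7,"y": -4.5,"jaw": 8.8}

```text
schema error: expected keys x, y, z, rx, ry, rz, jaw
```

```bash
python3 go.py 449 -171 200 4.4
```

```text
pos [0.2805 0.5579 0.249 ] tilt [-0.001 -0.001] rz -0.543 shift cm [-11.21 -73.96   5.  ] F [-0.3 -0.   0. ] q [-1.07  0.69 -0.19  1.57  0.16  0.9  -0.22] t 0.1 open 0.998
```

All keys are needed in each row.

>>> send_rows:
  motion:
    - {"x": 0,"y": 0,"z": 0,"rx": 0,"ry": 0,"rz": -0.136,"jaw": 8.8}
    - {"x": 0,"y": 0,"z": 0,"rx": 0,"ry": 0,"rz": -0.136,"jaw": 8.8}
    - {"x": 0,"y": 0,"z": 0,"rx": 0,"ry": 0,"rz": -0.136,"jaw": 8.8}
    - {"x": 0,"y": 0,"z": 0,"rx": 0,"ry": 0,"rz": -0.136,"jaw": 8.8}
    - {"x": -0.7,"y": -3,"z": 0,"rx": 0,"ry": 0,"rz": 0,"jaw": 8.8}

```text
clock: 0.6
tool_pos: [0.2874, 0.5322, 0.2493]
eef_rot: [-0.043, 0.999, 0.002, -0.001]
contact_force: [-0.1, -0.5, -1.1]
opening: 0.998
finger_force: 0.0
```

>>> send_rows:
  motion:
    - {"x": -0.7,"y": -4.5,"z": 0,"rx": 0,"ry": 0,"rz": 0,"jaw": 8.8}
    - {"x": -0.7,"y": -4.5,"z": 0,"rx": 0,"ry": 0,"rz": 0,"jaw": 8.8}
    - {"x": -0.7,"y": -4.5,"z": 0,"rx": 0,"ry": 0,"rz": 0,"jaw": 8.8}
    - {"x": -0.7,"y": -4.5,"z": 0,"rx": 0,"ry": 0,"rz": 0,"jaw": 8.8}
    - {"x": -0.7,"y": -4.5,"z": 0,"rx": 0,"ry": 0,"rz": 0,"jaw": 8.8}

```text
clock: 1.1
tool_pos: [0.3426, 0.3055, 0.2496]
eef_rot: [-0.039, 0.999, -0.0, -0.0]
contact_force: [1.2, 0.3, 0.3]
opening: 0.995
finger_force: 0.0
```

```bash
python3 go.py 449 -171 200 4.4
```

```text
pos [0.3426 0.3055 0.2496] tilt [-0. -0.] rz 0.002 shift cm [ -6.95 -48.33   4.97] F [1.2 0.3 0.3] q [-0.57  0.5  -0.39  2.04  0.3   0.66  0.49] t 1.1 open 0.995
```

>>> send_rows:
  motion:
    - {"x": -0.7,"y": -4.8,"z": 0,"rx": 0,"ry": 0,"rz": 0,"jaw": 8.8}
    - {"x": -0.7,"y": -4.8,"z": 0,"rx": 0,"ry": 0,"rz": 0,"jaw": 8.8}
    - {"x": -0.7,"y": -4.8,"z": 0,"rx": 0,"ry": 0,"rz": 0,"jaw": 8.8}
    - {"x": -0.7,"y": -4.8,"z": 0,"rx": 0,"ry": 0,"rz": 0,"jaw": 8.8}
    - {"x": -0.7,"y": -4.8,"z": 0,"rx": 0,"ry": 0,"rz": 0,"jaw": 8.8}

```text
clock: 1.6
tool_pos: [0.3962, 0.0691, 0.2497]
eef_rot: [-0.039, 0.999, 0.0, -0.0]
contact_force: [0.6, 0.6, 0.5]
opening: 1.001
finger_force: 0.0
```

>>> send_rows:
  motion:
    - {"x": -0.7,"y": -4.8,"z": 1,"rx": 0,"ry": 0,"rz": 0,"jaw": 8.8}
    - {"x": -0.7,"y": -4.8,"z": 1,"rx": 0,"ry": 0,"rz": 0,"jaw": 8.8}
    - {"x": -0.7,"y": -4.8,"z": 1,"rx": 0,"ry": 0,"rz": 0,"jaw": 8.8}
    - {"x": -0.7,"y": -4.8,"z": 1,"rx": 0,"ry": 0,"rz": 0,"jaw": 8.8}
    - {"x": -0.7,"y": -4.8,"z": 1,"rx": 0,"ry": 0,"rz": 0,"jaw": 8.8}

```text
clock: 2.1
tool_pos: [0.4498, -0.1676, 0.1991]
eef_rot: [-0.039, 0.999, 0.0, -0.0]
contact_force: [0.8, -0.4, -1.0]
opening: 0.999
finger_force: 0.0
```

```bash
python3 go.py 449 -171 32 4.4
```

```text
pos [ 0.4498 -0.1676  0.1991] tilt [-0.  0.] rz 0.001 shift cm [ 0.1  -0.33 16.71] F [ 0.8 -0.4 -1. ] q [ 0.52  0.61 -0.4   2.04  0.42  0.57  1.47] t 2.1 open 0.999
```

>>> send_rows:
  motion:
    - {"x": 0,"y": 0,"z": 3,"rx": 0,"ry": 0,"rz": 0,"jaw": 8.8}
    - {"x": 0,"y": 0,"z": 4,"rx": 0,"ry": 0,"rz": 0,"jaw": 8.8}
    - {"x": 0,"y": 0,"z": 4,"rx": 0,"ry": 0,"rz": 0,"jaw": 8.8}
    - {"x": 0,"y": 0,"z": 0,"rx": 0,"ry": 0,"rz": 0,"jaw": 8.8}
    - {"x": 0,"y": 0,"z": 0,"rx": 0,"ry": 0,"rz": 0,"jaw": 8.8}

```text
clock: 2.6
tool_pos: [0.4495, -0.1653, 0.0898]
eef_rot: [-0.039, 0.999, 0.0, -0.001]
contact_force: [0.7, 0.1, 0.6]
opening: 0.998
finger_force: 0.0
```

```bash
python3 go.py 449 -171 32 4.4; python3 - <<'E'
from plant import *; import cv2
d=snapshot("scene"); cv2.imwrite("pics/s1.png",cv2.resize(d["img"][100:260,180:400],None,fx=3,fy=3)[...,::-1])
E
```

```text
pos [ 0.4495 -0.1653  0.0898] tilt [-0.002  0.   ] rz 0.002 shift cm [ 0.08 -0.57  5.78] F [0.7 0.1 0.6] q [ 0.39  0.8  -0.21  2.12  0.58  0.28  1.33] t 2.6 open 0.998
```

View pics/s1.png

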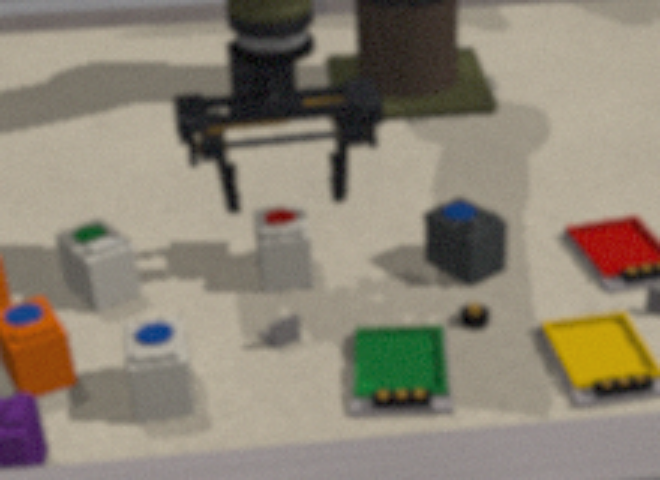

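The open fingers, at about (232,205) and (340,195) in the crop, straddle the red-plug housing at (282,245). I'll descend and grip.

>>> send_rows:
  motion:
    - {"x": 0.1,"y": -0.5,"z": 0,"rx": 0,"ry": 0,"rz": 0,"jaw": 8.8}
    - {"x": 0,"y": 0,"z": 2,"rx": 0,"ry": 0,"rz": 0,"jaw": 8.8}
    - {"x": 0,"y": 0,"z": 2,"rx": 0,"ry": 0,"rz": 0,"jaw": 8.8}
    - {"x": 0,"y": 0,"z": 1.8,"rx": 0,"ry": 0,"rz": 0,"jaw": 8.8}
    - {"x": 0,"y": 0,"z": 0,"rx": 0,"ry": 0,"rz": 0,"jaw": 8.8}

```text
clock: 3.15
tool_pos: [0.4494, -0.171, 0.0318]
eef_rot: [-0.039, 0.999, -0.0, 0.0]
contact_force: [-0.4, -0.1, 0.5]
opening: 0.999
finger_force: 0.0
```

>>> send_rows:
  grip_force: 25
  motion:
    - {"x": 0,"y": 0,"z": 0,"rx": 0,"ry": 0,"rz": 0,"jaw": 6}
    - {"x": 0,"y": 0,"z": 0,"rx": 0,"ry": 0,"rz": 0,"jaw": 5.2}
    - {"x": 0,"y": 0,"z": 0,"rx": 0,"ry": 0,"rz": 0,"jaw": 4}
    - {"x": 0,"y": 0,"z": 0,"rx": 0,"ry": 0,"rz": 0,"jaw": 4}
    - {"x": 0,"y": 0,"z": 0,"rx": 0,"ry": 0,"rz": 0,"jaw": 4}

```text
clock: 3.65
tool_pos: [0.4495, -0.1709, 0.0321]
eef_rot: [-0.039, 0.999, -0.0, 0.0]
contact_force: [0.1, -2.2, 0.3]
opening: 0.57
finger_force: 0.5
```

```bash
python3 go.py 460 165 200 10
```

```text
pos [ 0.4495 -0.1709  0.0321] tilt [ 0.001 -0.   ] rz -0.097 shift cm [ -6.88  32.89 -16.8 ] F [ 0.1 -2.2  0.3] q [ 0.32  0.91 -0.09  2.13  0.63  0.12  1.29] t 3.6 open 0.57
```

>>> send_rows:
  grip_force: 25
  motion:
    - {"x": 0,"y": 0,"z": 0,"rx": 0,"ry": 0,"rz": 0,"jaw": 4}
    - {"x": 0,"y": 0,"z": 0,"rx": 0,"ry": 0,"rz": 0,"jaw": 4}
    - {"x": 0,"y": 0,"z": -1,"rx": 0,"ry": 0,"rz": 0,"jaw": 4}
    - {"x": 0,"y": 0,"z": -2,"rx": 0,"ry": 0,"rz": 0,"jaw": 4}
    - {"x": 0,"y": 0,"z": -2,"rx": 0,"ry": 0,"rz": 0,"jaw": 4}

```text
clock: 4.15
tool_pos: [0.4485, -0.1703, 0.0822]
eef_rot: [-0.039, 0.999, 0.0, -0.001]
contact_force: [0.3, -0.0, -1.8]
opening: 0.567
finger_force: 25.0
```

>>> send_rows:
  motion:
    - {"x": 0,"y": 0,"z": -3,"rx": 0,"ry": 0,"rz": 0,"jaw": 4}
    - {"x": 0,"y": 0,"z": -3,"rx": 0,"ry": 0,"rz": 0,"jaw": 4}
    - {"x": 0,"y": 0,"z": -3,"rx": 0,"ry": 0,"rz": 0,"jaw": 4}
    - {"x": 0,"y": 0,"z": -2,"rx": 0,"ry": 0,"rz": -0.1,"jaw": 4}
    - {"x": 0,"y": 0,"z": 0,"rx": 0,"ry": 0,"rz": 0,"jaw": 4}

```text
clock: 4.65
tool_pos: [0.4501, -0.171, 0.194]
eef_rot: [-0.089, 0.996, -0.001, 0.002]
contact_force: [0.8, 0.3, -2.9]
opening: 0.563
finger_force: 25.0
```

```bash
python3 go.py 460 165 200 10
```

```text
pos [ 0.4501 -0.171   0.194 ] tilt [ 0.004 -0.001] rz 0.004 shift cm [-6.81 32.91 -0.63] F [ 0.8  0.3 -2.9] q [ 0.55  0.62 -0.45  2.04  0.48  0.57  1.51] t 4.7 open 0.563
```

>>> send_rows:
  motion:
    - {"x": -0.5,"y": 2.4,"z": 0,"rx": 0,"ry": 0,"rz": 0,"jaw": 4}
    - {"x": -0.8,"y": 4,"z": 0,"rx": 0,"ry": 0,"rz": 0,"jaw": 4}
    - {"x": -0.8,"y": 4,"z": 0,"rx": 0,"ry": 0,"rz": 0,"jaw": 4}
    - {"x": -0.8,"y": 4,"z": 0,"rx": 0,"ry": 0,"rz": 0,"jaw": 4}
    - {"x": -0.8,"y": 4,"z": 0,"rx": 0,"ry": 0,"rz": 0,"jaw": 4}

```text
clock: 5.15
tool_pos: [0.4518, 0.0183, 0.1906]
eef_rot: [-0.088, 0.996, -0.0, -0.001]
contact_force: [0.3, 0.6, -2.2]
opening: 0.569
finger_force: 25.0
```

>>> send_rows:
  motion:
    - {"x": -0.8,"y": 4,"z": 0,"rx": 0,"ry": 0,"rz": 0,"jaw": 4}
    - {"x": -0.8,"y": 4,"z": 0,"rx": 0,"ry": 0,"rz": 0,"jaw": 4}
    - {"x": -0.8,"y": 4,"z": 0,"rx": 0,"ry": 0,"rz": 0,"jaw": 4}
    - {"x": -0.6,"y": 2.5,"z": 0,"rx": 0,"ry": 0,"rz": 0,"jaw": 4}
    - {"x": 0,"y": 0,"z": 0,"rx": 0,"ry": 0,"rz": 0,"jaw": 4}

```text
clock: 5.65
tool_pos: [0.456, 0.1702, 0.1909]
eef_rot: [-0.092, 0.996, 0.002, -0.0]
contact_force: [-0.1, 0.1, -2.4]
opening: 0.561
finger_force: 25.0
```

```bash
python3 go.py 460 165 39 10
```

```text
pos [0.456  0.1702 0.1909] tilt [-0.     0.004] rz 0.009 shift cm [-0.3  -0.64 15.19] F [-0.1  0.1 -2.4] q [-0.22  0.62 -0.37  2.03  0.4   0.56  0.89] t 5.7 open 0.561
```

>>> send_rows:
  motion:
    - {"x": -0.3,"y": -0.6,"z": 0,"rx": 0,"ry": 0,"rz": 0,"jaw": 4}
    - {"x": 0,"y": 0,"z": 4,"rx": 0,"ry": 0,"rz": 0,"jaw": 4}
    - {"x": 0,"y": 0,"z": 4,"rx": 0,"ry": 0,"rz": 0,"jaw": 4}
    - {"x": 0,"y": 0,"z": 4,"rx": 0,"ry": 0,"rz": 0,"jaw": 4}
    - {"x": 0,"y": 0,"z": 0,"rx": 0,"ry": 0,"rz": 0,"jaw": 4}

```text
clock: 6.15
tool_pos: [0.4579, 0.1559, 0.0674]
eef_rot: [-0.088, 0.996, -0.003, -0.005]
contact_force: [-0.3, -0.3, -2.0]
opening: 0.565
finger_force: 25.0
```

```bash
python3 go.py 460 165 39 10; python3 - <<'E'
from plant import *; import cv2
a=snapshot("scene")["img"][100:240,310:450]; cv2.imwrite("pics/s2.png",cv2.resize(a,None,fx=3.5,fy=3.5)[...,::-1])
E
```

```text
pos [0.4579 0.1559 0.0674] tilt [-0.009 -0.007] rz 0.001 shift cm [-0.4   0.87  2.84] F [-0.3 -0.3 -2. ] q [-0.32  0.84 -0.17  2.11  0.56  0.25  0.77] t 6.2 open 0.565
```

View pics/s2.png

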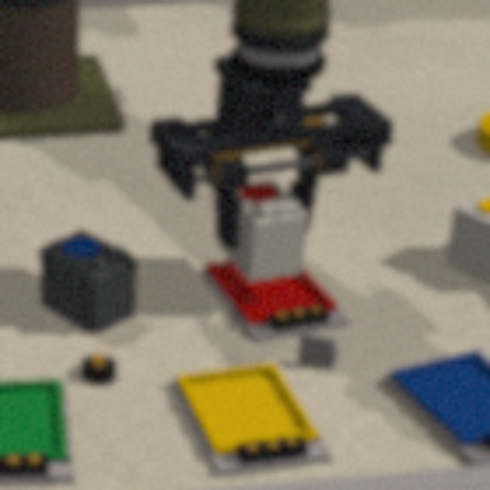

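The red housing is at (270,240) in the crop, held upright above the red nest at (275,290). I'll let it settle and correct.

>>> send_rows:
  motion:
    - {"x": 0,"y": 0,"z": 0,"rx": 0,"ry": 0,"rz": 0,"jaw": 4}
    - {"x": 0,"y": 0,"z": 0,"rx": 0,"ry": 0,"rz": 0,"jaw": 4}
    - {"x": 0,"y": 0,"z": 0,"rx": 0,"ry": 0,"rz": 0,"jaw": 4}
    - {"x": 0,"y": 0,"z": 0,"rx": 0,"ry": 0,"rz": 0,"jaw": 4}
    - {"x": 0,"y": 0,"z": 0,"rx": 0,"ry": 0,"rz": 0,"jaw": 4}

```text
clock: 6.7
tool_pos: [0.4612, 0.1598, 0.0725]
eef_rot: [-0.089, 0.996, 0.0, 0.001]
contact_force: [-0.7, -0.0, -2.7]
opening: 0.569
finger_force: 25.0
```

```bash
python3 go.py 460 165 39 10
```

```text
pos [0.4612 0.1598 0.0725] tilt [0.001 0.001] rz 0.003 shift cm [0.03 0.54 3.35] F [-0.7 -0.  -2.7] q [-0.32  0.83 -0.17  2.1   0.56  0.25  0.77] t 6.7 open 0.569
```

>>> send_rows:
  motion:
    - {"x": 0,"y": 0.5,"z": 0,"rx": 0,"ry": 0,"rz": 0,"jaw": 4}
    - {"x": 0,"y": 0,"z": 1,"rx": 0,"ry": 0,"rz": 0,"jaw": 4}
    - {"x": 0,"y": 0,"z": 1,"rx": 0,"ry": 0,"rz": 0,"jaw": 4}
    - {"x": 0,"y": 0,"z": 0.7,"rx": 0,"ry": 0,"rz": 0,"jaw": 4}
    - {"x": 0,"y": 0,"z": 0.3,"rx": 0,"ry": 0,"rz": 0,"jaw": 4}

```text
clock: 7.2
tool_pos: [0.4593, 0.1643, 0.0404]
eef_rot: [-0.089, 0.996, -0.0, -0.001]
contact_force: [-0.5, -0.3, -2.2]
opening: 0.564
finger_force: 25.0
```

>>> send_rows:
  motion:
    - {"x": 0,"y": 0,"z": 0.1,"rx": 0,"ry": 0,"rz": 0,"jaw": 4}
    - {"x": 0,"y": 0,"z": 0.1,"rx": 0,"ry": 0,"rz": 0,"jaw": 4}
    - {"x": 0,"y": 0,"z": 0.1,"rx": 0,"ry": 0,"rz": 0,"jaw": 4}
    - {"x": 0,"y": 0,"z": 0,"rx": 0,"ry": 0,"rz": 0,"jaw": 4}
    - {"x": 0,"y": 0,"z": 0,"rx": 0,"ry": 0,"rz": 0,"jaw": 4}

```text
clock: 7.7
tool_pos: [0.4601, 0.1646, 0.0389]
eef_rot: [-0.089, 0.996, 0.0, 0.0]
contact_force: [0.2, 0.6, -3.2]
opening: 0.565
finger_force: 25.0
```

```bash
python3 go.py 460 165 38 10
```

```text
pos [0.4601 0.1646 0.0389] tilt [0. 0.] rz 0.004 shift cm [-0.    0.04  0.09] F [ 0.2  0.6 -3.2] q [-0.37  0.9  -0.11  2.11  0.58  0.16  0.74] t 7.7 open 0.565
```

>>> send_rows:
  motion:
    - {"x": 0,"y": 0,"z": 0.1,"rx": 0,"ry": 0,"rz": 0,"jaw": 4}
    - {"x": 0,"y": 0,"z": 0,"rx": 0,"ry": 0,"rz": 0,"jaw": 4}
    - {"x": 0,"y": 0,"z": 0,"rx": 0,"ry": 0,"rz": 0,"jaw": 5.5}
    - {"x": 0,"y": 0,"z": 0,"rx": 0,"ry": 0,"rz": 0,"jaw": 6.5}
    - {"x": 0,"y": 0,"z": 0,"rx": 0,"ry": 0,"rz": 0,"jaw": 7.5}

```text
clock: 8.2
tool_pos: [0.46, 0.1647, 0.0377]
eef_rot: [-0.089, 0.996, 0.0, 0.0]
contact_force: [0.2, 0.5, -0.6]
opening: 0.781
finger_force: 0.0
```

>>> send_rows:
  motion:
    - {"x": 0,"y": 0,"z": 0,"rx": 0,"ry": 0,"rz": 0,"jaw": 8.2}
    - {"x": 0,"y": 0,"z": -1,"rx": 0,"ry": 0,"rz": 0,"jaw": 8.2}
    - {"x": 0,"y": 0,"z": -4,"rx": 0,"ry": 0,"rz": 0,"jaw": 8.2}
    - {"x": 0,"y": 0,"z": -4,"rx": 0,"ry": 0,"rz": 0,"jaw": 8.2}
    - {"x": 0,"y": 0,"z": -4,"rx": 0,"ry": 0,"rz": 0,"jaw": 8.2}

```text
clock: 8.7
tool_pos: [0.4594, 0.1643, 0.1697]
eef_rot: [-0.089, 0.996, -0.0, -0.0]
contact_force: [1.5, -0.1, -1.1]
opening: 0.932
finger_force: 0.0
```

```bash
python3 go.py 444.5 374.3 150 29.9;  python3 - <<'E'
from plant import *; import cv2
a=snapshot("scene")["img"][100:240,310:450]; cv2.imwrite("pics/s3.png",cv2.resize(a,None,fx=3.5,fy=3.5)[...,::-1])
E
```

```text
pos [0.4594 0.1643 0.1697] tilt [-0. -0.] rz -0.343 shift cm [-9.17 18.95  1.96] F [ 1.5 -0.1 -1.1] q [-0.21  0.66 -0.36  2.04  0.45  0.51  0.85] t 8.7 open 0.932
```

View pics/s3.png

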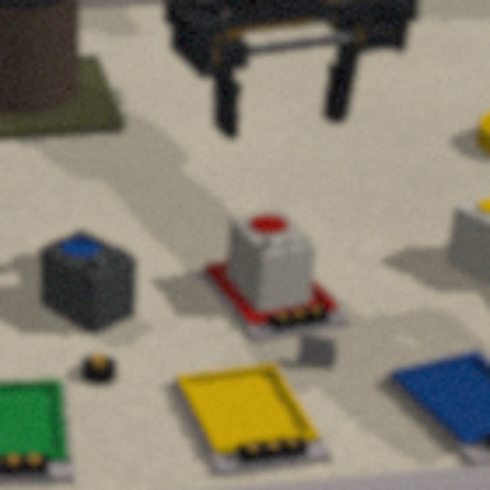

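The red housing stands upright in the red nest, at (270,265) in the crop. Next is yellow.

>>> send_rows:
  motion:
    - {"x": 0,"y": 0,"z": 0,"rx": 0,"ry": 0,"rz": -0.115,"jaw": 8.8}
    - {"x": 0,"y": 0,"z": 0,"rx": 0,"ry": 0,"rz": -0.115,"jaw": 8.8}
    - {"x": 0,"y": 0,"z": 0,"rx": 0,"ry": 0,"rz": -0.115,"jaw": 8.8}
    - {"x": -1.5,"y": 3.2,"z": 0,"rx": 0,"ry": 0,"rz": 0,"jaw": 8.8}
    - {"x": -2,"y": 4,"z": 0,"rx": 0,"ry": 0,"rz": 0,"jaw": 8.8}

```text
clock: 9.25
tool_pos: [0.4548, 0.2422, 0.168]
eef_rot: [-0.256, 0.967, -0.001, -0.0]
contact_force: [1.3, 0.7, 0.4]
opening: 0.998
finger_force: 0.0
```

>>> send_rows:
  motion:
    - {"x": -2,"y": 4,"z": 0,"rx": 0,"ry": 0,"rz": 0,"jaw": 8.8}
    - {"x": -2,"y": 4,"z": 0,"rx": 0,"ry": 0,"rz": 0,"jaw": 8.8}
    - {"x": -1.7,"y": 3.8,"z": 0,"rx": 0,"ry": 0,"rz": 0,"jaw": 8.8}
    - {"x": 0,"y": 0,"z": 0,"rx": 0,"ry": 0,"rz": 0,"jaw": 8.8}
    - {"x": 0,"y": 0,"z": 0,"rx": 0,"ry": 0,"rz": 0,"jaw": 8.8}

```text
clock: 9.75
tool_pos: [0.444, 0.3756, 0.1679]
eef_rot: [-0.26, 0.966, -0.0, -0.0]
contact_force: [0.0, -0.6, 0.0]
opening: 1.001
finger_force: 0.0
```

```bash
python3 go.py 444.5 374.3 32 29.9
```

```text
pos [0.444  0.3756 0.1679] tilt [-0. -0.] rz 0.003 shift cm [ 0.02 -0.13 13.59] F [ 0.  -0.6  0. ] q [-0.52  0.77 -0.45  1.77  0.48  0.71  0.87] t 9.8 open 1.001
```

>>> send_rows:
  motion:
    - {"x": 0,"y": -0.1,"z": 3,"rx": 0,"ry": 0,"rz": 0,"jaw": 8.8}
    - {"x": 0,"y": 0,"z": 3,"rx": 0,"ry": 0,"rz": 0,"jaw": 8.8}
    - {"x": 0,"y": 0,"z": 2,"rx": 0,"ry": 0,"rz": 0,"jaw": 8.8}
    - {"x": 0,"y": 0,"z": 0,"rx": 0,"ry": 0,"rz": 0,"jaw": 8.8}
    - {"x": 0,"y": 0,"z": 0,"rx": 0,"ry": 0,"rz": 0,"jaw": 8.8}

```text
clock: 10.25
tool_pos: [0.4457, 0.3728, 0.0881]
eef_rot: [-0.258, 0.966, -0.001, -0.0]
contact_force: [0.0, 1.1, 0.3]
opening: 0.998
finger_force: 0.0
```

```bash
python3 go.py 444.5 374.3 32 29.9
```

```text
pos [0.4457 0.3728 0.0881] tilt [-0.    -0.001] rz -0.0 shift cm [0.03 0.2  5.61] F [0.  1.1 0.3] q [-0.57  0.88 -0.37  1.81  0.56  0.55  0.8 ] t 10.2 open 0.998
```

>>> send_rows:
  motion:
    - {"x": 0,"y": 0.2,"z": 0,"rx": 0,"ry": 0,"rz": 0,"jaw": 8.8}
    - {"x": 0,"y": 0,"z": 2,"rx": 0,"ry": 0,"rz": 0,"jaw": 8.8}
    - {"x": 0,"y": 0,"z": 2,"rx": 0,"ry": 0,"rz": 0,"jaw": 8.8}
    - {"x": 0,"y": 0,"z": 1.6,"rx": 0,"ry": 0,"rz": 0,"jaw": 8.8}
    - {"x": 0,"y": 0,"z": 0,"rx": 0,"ry": 0,"rz": 0,"jaw": 8.8}

```text
clock: 10.75
tool_pos: [0.4439, 0.3755, 0.0313]
eef_rot: [-0.259, 0.966, -0.0, -0.001]
contact_force: [0.2, 0.2, 0.3]
opening: 0.999
finger_force: 0.0
```

>>> send_rows:
  grip_force: 25
  motion:
    - {"x": 0,"y": 0,"z": 0,"rx": 0,"ry": 0,"rz": 0,"jaw": 6}
    - {"x": 0,"y": 0,"z": 0,"rx": 0,"ry": 0,"rz": 0,"jaw": 5.2}
    - {"x": 0,"y": 0,"z": 0,"rx": 0,"ry": 0,"rz": 0,"jaw": 4}
    - {"x": 0,"y": 0,"z": 0,"rx": 0,"ry": 0,"rz": 0,"jaw": 4}
    - {"x": 0,"y": 0,"z": 0,"rx": 0,"ry": 0,"rz": 0,"jaw": 4}

```text
clock: 11.25
tool_pos: [0.4446, 0.3758, 0.0321]
eef_rot: [-0.259, 0.966, -0.0, 0.0]
contact_force: [0.9, -2.1, 1.7]
opening: 0.567
finger_force: 1.0
```

>>> send_rows:
  motion:
    - {"x": 0,"y": 0,"z": 0,"rx": 0,"ry": 0,"rz": 0,"jaw": 4}
    - {"x": 0,"y": 0,"z": 0,"rx": 0,"ry": 0,"rz": 0,"jaw": 4}
    - {"x": 0,"y": 0,"z": -1,"rx": 0,"ry": 0,"rz": 0,"jaw": 4}
    - {"x": 0,"y": 0,"z": -2,"rx": 0,"ry": 0,"rz": 0,"jaw": 4}
    - {"x": 0,"y": 0,"z": -2,"rx": 0,"ry": 0,"rz": 0,"jaw": 4}

```text
clock: 11.75
tool_pos: [0.4434, 0.3758, 0.0819]
eef_rot: [-0.259, 0.966, -0.0, -0.001]
contact_force: [0.7, -0.6, -2.7]
opening: 0.566
finger_force: 25.0
```

>>> send_rows:
  motion:
    - {"x": 0,"y": 0,"z": -3,"rx": 0,"ry": 0,"rz": 0,"jaw": 4}
    - {"x": 0,"y": 0,"z": -3,"rx": 0,"ry": 0,"rz": 0,"jaw": 4}
    - {"x": 0,"y": 0,"z": -3,"rx": 0,"ry": 0,"rz": 0,"jaw": 4}
    - {"x": 0,"y": 0,"z": -2,"rx": 0,"ry": 0,"rz": 0,"jaw": 4}
    - {"x": 0,"y": 0,"z": 0,"rx": 0,"ry": 0,"rz": 0,"jaw": 4}

```text
clock: 12.25
tool_pos: [0.4449, 0.3774, 0.1944]
eef_rot: [-0.259, 0.966, 0.002, 0.002]
contact_force: [0.0, 0.3, -3.7]
opening: 0.564
finger_force: 25.0
```

```bash
python3 go.py 634.5 101.7 200 4
```

```text
pos [0.4449 0.3774 0.1944] tilt [0.003 0.004] rz 0.454 shift cm [-17.   -28.83  -0.61] F [ 0.   0.3 -3.7] q [-0.51  0.73 -0.47  1.75  0.46  0.77  0.88] t 12.2 open 0.564
```

>>> send_rows:
  motion:
    - {"x": 0,"y": 0,"z": 0,"rx": 0,"ry": 0,"rz": 0.1,"jaw": 4}
    - {"x": 0,"y": 0,"z": 0,"rx": 0,"ry": 0,"rz": 0.125,"jaw": 4}
    - {"x": 0,"y": 0,"z": 0,"rx": 0,"ry": 0,"rz": 0.125,"jaw": 4}
    - {"x": 0,"y": 0,"z": 0,"rx": 0,"ry": 0,"rz": 0.105,"jaw": 4}
    - {"x": -1,"y": -1.6,"z": 0,"rx": 0,"ry": 0,"rz": 0,"jaw": 4}

```text
clock: 12.75
tool_pos: [0.4522, 0.3632, 0.1904]
eef_rot: [-0.036, 0.999, 0.001, -0.002]
contact_force: [0.7, 0.6, -4.0]
opening: 0.564
finger_force: 25.0
```

>>> send_rows:
  motion:
    - {"x": -1.9,"y": -3.3,"z": 0,"rx": 0,"ry": 0,"rz": 0,"jaw": 4}
    - {"x": -2,"y": -3.4,"z": 0,"rx": 0,"ry": 0,"rz": 0,"jaw": 4}
    - {"x": -2,"y": -3.4,"z": 0,"rx": 0,"ry": 0,"rz": 0,"jaw": 4}
    - {"x": -2,"y": -3.4,"z": 0,"rx": 0,"ry": 0,"rz": 0,"jaw": 4}
    - {"x": -2,"y": -3.4,"z": 0,"rx": 0,"ry": 0,"rz": 0,"jaw": 4}

```text
clock: 13.25
tool_pos: [0.5652, 0.1971, 0.19]
eef_rot: [-0.034, 0.999, -0.0, -0.001]
contact_force: [0.3, 0.5, -2.6]
opening: 0.562
finger_force: 25.0
```

>>> send_rows:
  motion:
    - {"x": -2,"y": -3.4,"z": 0,"rx": 0,"ry": 0,"rz": 0,"jaw": 4}
    - {"x": -2,"y": -3.4,"z": 0,"rx": 0,"ry": 0,"rz": 0,"jaw": 4}
    - {"x": -1.8,"y": -3,"z": 0,"rx": 0,"ry": 0,"rz": 0,"jaw": 4}
    - {"x": 0,"y": 0,"z": 0,"rx": 0,"ry": 0,"rz": 0,"jaw": 4}
    - {"x": 0,"y": 0,"z": 0,"rx": 0,"ry": 0,"rz": 0,"jaw": 4}

```text
clock: 13.75
tool_pos: [0.6293, 0.1038, 0.1898]
eef_rot: [-0.033, 0.999, -0.0, -0.002]
contact_force: [-0.3, 0.5, -2.0]
opening: 0.566
finger_force: 25.0
```

```bash
python3 go.py 634.5 101.7 38 4
```

```text
pos [0.6293 0.1038 0.1898] tilt [-0.003 -0.001] rz -0.004 shift cm [-0.56 -0.24 15.18] F [-0.3  0.5 -2. ] q [-0.02  0.8  -0.4   1.57  0.38  0.85  1.07] t 13.8 open 0.566
```

>>> send_rows:
  motion:
    - {"x": -0.5,"y": -0.2,"z": 2,"rx": 0,"ry": 0,"rz": 0,"jaw": 4}
    - {"x": 0,"y": 0,"z": 3,"rx": 0,"ry": 0,"rz": 0,"jaw": 4}
    - {"x": 0,"y": 0,"z": 3,"rx": 0,"ry": 0,"rz": 0,"jaw": 4}
    - {"x": 0,"y": 0,"z": 2,"rx": 0,"ry": 0,"rz": 0,"jaw": 4}
    - {"x": 0,"y": 0,"z": 1,"rx": 0,"ry": 0,"rz": 0,"jaw": 4}

```text
clock: 14.25
tool_pos: [0.6324, 0.1052, 0.0789]
eef_rot: [-0.036, 0.999, 0.0, -0.003]
contact_force: [-0.1, -1.5, -3.7]
opening: 0.566
finger_force: 25.0
```

>>> send_rows:
  motion:
    - {"x": 0,"y": 0,"z": 0,"rx": 0,"ry": 0,"rz": 0,"jaw": 4}
    - {"x": 0,"y": 0,"z": 0,"rx": 0,"ry": 0,"rz": 0,"jaw": 4}
    - {"x": 0,"y": 0,"z": 0,"rx": 0,"ry": 0,"rz": 0,"jaw": 4}
    - {"x": 0,"y": 0,"z": 0,"rx": 0,"ry": 0,"rz": 0,"jaw": 4}
    - {"x": 0,"y": 0,"z": 0,"rx": 0,"ry": 0,"rz": 0,"jaw": 4}

```text
clock: 14.75
tool_pos: [0.6357, 0.1035, 0.0825]
eef_rot: [-0.034, 0.999, 0.0, 0.001]
contact_force: [-0.0, -0.8, -3.4]
opening: 0.565
finger_force: 25.0
```

```bash
python3 go.py 634.5 101.7 38 4;  python3 - <<'E'
from plant import *; import cv2
a=snapshot("scene")["img"][130:250,310:450]; cv2.imwrite("pics/s4.png",cv2.resize(a,None,fx=3.5,fy=3.5)[...,::-1])
E
```

```text
pos [0.6357 0.1035 0.0825] tilt [0.001 0.   ] rz -0.002 shift cm [ 0.14 -0.17  4.45] F [-0.  -0.8 -3.4] q [-0.05  0.94 -0.34  1.62  0.45  0.66  1.02] t 14.8 open 0.565
```

View pics/s4.png

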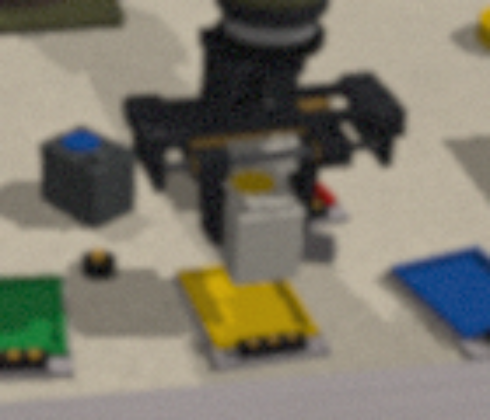

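The yellow housing, at (262,230) in the crop, hangs upright over the yellow nest at (250,310). Lowering.

>>> send_rows:
  motion:
    - {"x": 0.1,"y": -0.2,"z": 0.5,"rx": 0,"ry": 0,"rz": 0,"jaw": 4}
    - {"x": 0,"y": 0,"z": 1.2,"rx": 0,"ry": 0,"rz": 0,"jaw": 4}
    - {"x": 0,"y": 0,"z": 1.2,"rx": 0,"ry": 0,"rz": 0,"jaw": 4}
    - {"x": 0,"y": 0,"z": 0.8,"rx": 0,"ry": 0,"rz": 0,"jaw": 4}
    - {"x": 0,"y": 0,"z": 0.3,"rx": 0,"ry": 0,"rz": 0,"jaw": 4}

```text
clock: 15.3
tool_pos: [0.6333, 0.1012, 0.0399]
eef_rot: [-0.034, 0.999, -0.0, -0.001]
contact_force: [-0.5, 0.4, -2.9]
opening: 0.564
finger_force: 25.0
```

>>> send_rows:
  motion:
    - {"x": 0,"y": 0,"z": 0.1,"rx": 0,"ry": 0,"rz": 0,"jaw": 4}
    - {"x": 0,"y": 0,"z": 0.1,"rx": 0,"ry": 0,"rz": 0,"jaw": 4}
    - {"x": 0,"y": 0,"z": 0.1,"rx": 0,"ry": 0,"rz": 0,"jaw": 4}
    - {"x": 0,"y": 0,"z": 0,"rx": 0,"ry": 0,"rz": 0,"jaw": 4}
    - {"x": 0,"y": 0,"z": 0,"rx": 0,"ry": 0,"rz": 0,"jaw": 4}

```text
clock: 15.8
tool_pos: [0.6345, 0.1014, 0.039]
eef_rot: [-0.034, 0.999, 0.0, 0.0]
contact_force: [1.2, 0.5, -2.4]
opening: 0.566
finger_force: 25.0
```

```bash
python3 go.py 634.5 101.7 38 4
```

```text
pos [0.6345 0.1014 0.039 ] tilt [0. 0.] rz -0.002 shift cm [0.   0.03 0.1 ] F [ 1.2  0.5 -2.4] q [-0.07  1.01 -0.31  1.63  0.48  0.58  1.  ] t 15.8 open 0.566
```

>>> send_rows:
  motion:
    - {"x": 0,"y": 0,"z": 0.1,"rx": 0,"ry": 0,"rz": 0,"jaw": 4}
    - {"x": 0,"y": 0,"z": 0,"rx": 0,"ry": 0,"rz": 0,"jaw": 4}
    - {"x": 0,"y": 0,"z": 0,"rx": 0,"ry": 0,"rz": 0,"jaw": 5.5}
    - {"x": 0,"y": 0,"z": 0,"rx": 0,"ry": 0,"rz": 0,"jaw": 6.5}
    - {"x": 0,"y": 0,"z": 0,"rx": 0,"ry": 0,"rz": 0,"jaw": 7.5}

```text
clock: 16.3
tool_pos: [0.6346, 0.1014, 0.0379]
eef_rot: [-0.034, 0.999, 0.0, 0.0]
contact_force: [0.5, 1.1, 0.2]
opening: 0.778
finger_force: 0.0
```

>>> send_rows:
  motion:
    - {"x": 0,"y": 0,"z": 0,"rx": 0,"ry": 0,"rz": 0,"jaw": 8.2}
    - {"x": 0,"y": 0,"z": -1,"rx": 0,"ry": 0,"rz": 0,"jaw": 8.2}
    - {"x": 0,"y": 0,"z": -4,"rx": 0,"ry": 0,"rz": 0,"jaw": 8.2}
    - {"x": 0,"y": 0,"z": -4,"rx": 0,"ry": 0,"rz": 0,"jaw": 8.2}
    - {"x": 0,"y": 0,"z": -4,"rx": 0,"ry": 0,"rz": 0,"jaw": 8.2}

```text
clock: 16.8
tool_pos: [0.6342, 0.1014, 0.1698]
eef_rot: [-0.034, 0.999, 0.0, 0.0]
contact_force: [0.8, -0.3, 0.2]
opening: 0.931
finger_force: 0.0
```

```bash
python3 go.py 453.5 -349.1 150 32.6
```

```text
pos [0.6342 0.1014 0.1698] tilt [0. 0.] rz -0.501 shift cm [ 39.49 -28.22   1.97] F [ 0.8 -0.3  0.2] q [-0.02  0.83 -0.39  1.58  0.39  0.82  1.07] t 16.8 open 0.931
```

>>> send_rows:
  motion:
    - {"x": 0,"y": 0,"z": 0,"rx": 0,"ry": 0,"rz": -0.125,"jaw": 8.8}
    - {"x": 0,"y": 0,"z": 0,"rx": 0,"ry": 0,"rz": -0.125,"jaw": 8.8}
    - {"x": 0,"y": 0,"z": 0,"rx": 0,"ry": 0,"rz": -0.125,"jaw": 8.8}
    - {"x": 0,"y": 0,"z": 0,"rx": 0,"ry": 0,"rz": -0.125,"jaw": 8.8}
    - {"x": 2,"y": -1.4,"z": 0,"rx": 0,"ry": 0,"rz": 0,"jaw": 8.8}

```text
clock: 17.3
tool_pos: [0.6257, 0.0829, 0.1689]
eef_rot: [-0.284, 0.959, 0.002, 0.002]
contact_force: [0.3, -0.2, -0.7]
opening: 0.996
finger_force: 0.0
```

>>> send_rows:
  motion:
    - {"x": 3.6,"y": -2.6,"z": 0,"rx": 0,"ry": 0,"rz": 0,"jaw": 8.8}
    - {"x": 3.6,"y": -2.6,"z": 0,"rx": 0,"ry": 0,"rz": 0,"jaw": 8.8}
    - {"x": 3.6,"y": -2.6,"z": 0,"rx": 0,"ry": 0,"rz": 0,"jaw": 8.8}
    - {"x": 3.6,"y": -2.6,"z": 0,"rx": 0,"ry": 0,"rz": 0,"jaw": 8.8}
    - {"x": 3.6,"y": -2.6,"z": 0,"rx": 0,"ry": 0,"rz": 0,"jaw": 8.8}

```text
clock: 17.8
tool_pos: [0.5426, -0.1293, 0.1686]
eef_rot: [-0.28, 0.96, -0.0, 0.0]
contact_force: [0.8, -0.5, 0.4]
opening: 0.995
finger_force: 0.0
```

>>> send_rows:
  motion:
    - {"x": 3.6,"y": -2.6,"z": 0,"rx": 0,"ry": 0,"rz": 0,"jaw": 8.8}
    - {"x": 3.6,"y": -2.6,"z": 0,"rx": 0,"ry": 0,"rz": 0,"jaw": 8.8}
    - {"x": 3.6,"y": -2.6,"z": 0,"rx": 0,"ry": 0,"rz": 0,"jaw": 8.8}
    - {"x": 3.6,"y": -2.6,"z": 0,"rx": 0,"ry": 0,"rz": 0,"jaw": 8.8}
    - {"x": 3.6,"y": -2.6,"z": 0,"rx": 0,"ry": 0,"rz": 0,"jaw": 8.8}

```text
clock: 18.3
tool_pos: [0.4607, -0.336, 0.1685]
eef_rot: [-0.28, 0.96, -0.0, 0.0]
contact_force: [0.8, -0.4, 0.5]
opening: 0.998
finger_force: 0.0
```

```bash
python3 go.py 453.5 -349.1 32 32.6
```

```text
pos [ 0.4607 -0.336   0.1685] tilt [ 0.001 -0.001] rz -0.001 shift cm [ 1.32 -0.7  13.65] F [ 0.8 -0.4  0.5] q [ 0.89  0.78 -0.59  1.8   0.61  0.75  2.11] t 18.3 open 0.998
```

>>> send_rows:
  motion:
    - {"x": 1.1,"y": -0.6,"z": 1,"rx": 0,"ry": 0,"rz": 0,"jaw": 8.8}
    - {"x": 0,"y": 0,"z": 3,"rx": 0,"ry": 0,"rz": 0,"jaw": 8.8}
    - {"x": 0,"y": 0,"z": 3,"rx": 0,"ry": 0,"rz": 0,"jaw": 8.8}
    - {"x": 0,"y": 0,"z": 0,"rx": 0,"ry": 0,"rz": 0,"jaw": 8.8}
    - {"x": 0,"y": 0,"z": 0,"rx": 0,"ry": 0,"rz": 0,"jaw": 8.8}

```text
clock: 18.8
tool_pos: [0.4559, -0.3444, 0.0982]
eef_rot: [-0.281, 0.96, 0.0, 0.0]
contact_force: [0.2, 0.2, 0.2]
opening: 1.0
finger_force: 0.0
```

```bash
python3 go.py 453.5 -349.1 32 32.6; python3 - <<'E'
from plant import *; import cv2
a=snapshot("scene")["img"][110:250,120:280]; cv2.imwrite("pics/s5.png",cv2.resize(a,None,fx=3.5,fy=3.5)[...,::-1])
E
```

```text
pos [ 0.4559 -0.3444  0.0982] tilt [-0.     0.001] rz 0.0 shift cm [ 0.46 -0.27  6.62] F [0.2 0.2 0.2] q [ 0.86  0.88 -0.51  1.84  0.71  0.61  2.05] t 18.8 open 1.0
```

View pics/s5.png

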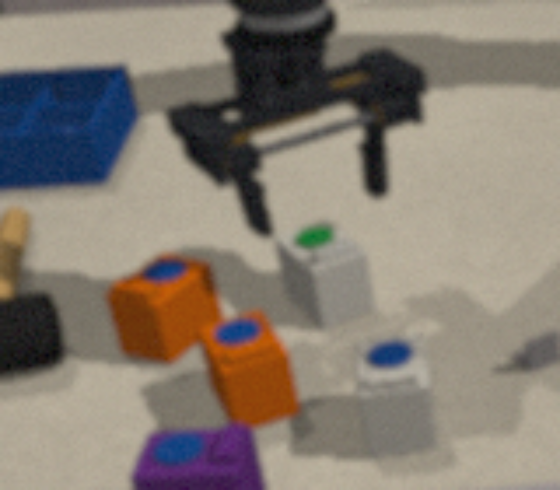

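The fingers, at (258,220) and (375,180), straddle the green-plug housing at (325,275) and are clear of the orange blocks.

>>> send_rows:
  motion:
    - {"x": 0.4,"y": -0.3,"z": 0,"rx": 0,"ry": 0,"rz": 0,"jaw": 8.8}
    - {"x": 0,"y": 0,"z": 2,"rx": 0,"ry": 0,"rz": 0,"jaw": 8.8}
    - {"x": 0,"y": 0,"z": 2,"rx": 0,"ry": 0,"rz": 0,"jaw": 8.8}
    - {"x": 0,"y": 0,"z": 2,"rx": 0,"ry": 0,"rz": 0,"jaw": 8.8}
    - {"x": 0,"y": 0,"z": 0.6,"rx": 0,"ry": 0,"rz": 0,"jaw": 8.8}

```text
clock: 19.35
tool_pos: [0.4534, -0.35, 0.0313]
eef_rot: [-0.28, 0.96, 0.0, -0.0]
contact_force: [-0.1, 0.5, 1.4]
opening: 0.995
finger_force: 0.0
```

>>> send_rows:
  grip_force: 25
  motion:
    - {"x": 0,"y": 0,"z": 0,"rx": 0,"ry": 0,"rz": 0,"jaw": 6}
    - {"x": 0,"y": 0,"z": 0,"rx": 0,"ry": 0,"rz": 0,"jaw": 5.2}
    - {"x": 0,"y": 0,"z": 0,"rx": 0,"ry": 0,"rz": 0,"jaw": 4}
    - {"x": 0,"y": 0,"z": 0,"rx": 0,"ry": 0,"rz": 0,"jaw": 4}
    - {"x": 0,"y": 0,"z": 0,"rx": 0,"ry": 0,"rz": 0,"jaw": 4}

```text
clock: 19.85
tool_pos: [0.454, -0.35, 0.0322]
eef_rot: [-0.28, 0.96, -0.0, 0.0]
contact_force: [-0.8, -0.3, -1.0]
opening: 0.568
finger_force: 0.1
```

>>> send_rows:
  motion:
    - {"x": 0,"y": 0,"z": 0,"rx": 0,"ry": 0,"rz": 0,"jaw": 4}
    - {"x": 0,"y": 0,"z": 0,"rx": 0,"ry": 0,"rz": 0,"jaw": 4}
    - {"x": 0,"y": 0,"z": -1,"rx": 0,"ry": 0,"rz": 0,"jaw": 4}
    - {"x": 0,"y": 0,"z": -2,"rx": 0,"ry": 0,"rz": 0,"jaw": 4}
    - {"x": 0,"y": 0,"z": -2,"rx": 0,"ry": 0,"rz": 0,"jaw": 4}

```text
clock: 20.35
tool_pos: [0.4529, -0.3493, 0.0818]
eef_rot: [-0.28, 0.96, 0.001, -0.001]
contact_force: [-1.3, -0.1, -3.5]
opening: 0.566
finger_force: 25.0
```

>>> send_rows:
  motion:
    - {"x": 0,"y": 0,"z": -3,"rx": 0,"ry": 0,"rz": 0,"jaw": 4}
    - {"x": 0,"y": 0,"z": -3,"rx": 0,"ry": 0,"rz": 0,"jaw": 4}
    - {"x": 0,"y": 0,"z": -3,"rx": 0,"ry": 0,"rz": 0,"jaw": 4}
    - {"x": 0,"y": 0,"z": -2,"rx": 0,"ry": 0,"rz": 0,"jaw": 4}
    - {"x": 0,"y": 0,"z": 0,"rx": 0,"ry": 0,"rz": 0,"jaw": 4}

```text
clock: 20.85
tool_pos: [0.4549, -0.3502, 0.1942]
eef_rot: [-0.28, 0.96, -0.002, 0.002]
contact_force: [0.1, -0.7, -3.8]
opening: 0.563
finger_force: 25.0
```

```bash
python3 go.py 626.5 -76 190 -5
```

```text
pos [ 0.4549 -0.3502  0.1942] tilt [ 0.004 -0.002] rz 0.655 shift cm [-14.7   28.81   0.43] F [ 0.1 -0.7 -3.8] q [ 0.93  0.75 -0.62  1.77  0.58  0.8   2.16] t 20.9 open 0.563
```

>>> send_rows:
  motion:
    - {"x": 0,"y": 0,"z": 0,"rx": 0,"ry": 0,"rz": 0.125,"jaw": 4}
    - {"x": 0,"y": 0,"z": 0,"rx": 0,"ry": 0,"rz": 0.14,"jaw": 4}
    - {"x": 0,"y": 0,"z": 0,"rx": 0,"ry": 0,"rz": 0.14,"jaw": 4}
    - {"x": 0,"y": 0,"z": 0,"rx": 0,"ry": 0,"rz": 0.14,"jaw": 4}
    - {"x": 0,"y": 0,"z": 0,"rx": 0,"ry": 0,"rz": 0.11,"jaw": 4}

```text
clock: 21.35
tool_pos: [0.4525, -0.3492, 0.19]
eef_rot: [0.046, 0.999, 0.001, -0.002]
contact_force: [-0.1, 0.1, -3.0]
opening: 0.567
finger_force: 25.0
```

>>> send_rows:
  motion:
    - {"x": -1,"y": 2,"z": 0,"rx": 0,"ry": 0,"rz": 0,"jaw": 4}
    - {"x": -1.7,"y": 3.4,"z": 0,"rx": 0,"ry": 0,"rz": 0,"jaw": 4}
    - {"x": -1.7,"y": 3.4,"z": 0,"rx": 0,"ry": 0,"rz": 0,"jaw": 4}
    - {"x": -1.7,"y": 3.4,"z": 0,"rx": 0,"ry": 0,"rz": 0,"jaw": 4}
    - {"x": -1.7,"y": 3.4,"z": 0,"rx": 0,"ry": 0,"rz": 0,"jaw": 4}

```text
clock: 21.85
tool_pos: [0.5443, -0.1996, 0.19]
eef_rot: [0.043, 0.999, 0.0, -0.002]
contact_force: [1.0, -0.2, -3.6]
opening: 0.565
finger_force: 25.0
```

>>> send_rows:
  motion:
    - {"x": -1.7,"y": 3.4,"z": 0,"rx": 0,"ry": 0,"rz": 0,"jaw": 4}
    - {"x": -1.7,"y": 3.4,"z": 0,"rx": 0,"ry": 0,"rz": 0,"jaw": 4}
    - {"x": -1.7,"y": 3.4,"z": 0,"rx": 0,"ry": 0,"rz": 0,"jaw": 4}
    - {"x": -1.5,"y": 2.8,"z": 0,"rx": 0,"ry": 0,"rz": 0,"jaw": 4}
    - {"x": 0,"y": 0,"z": 0,"rx": 0,"ry": 0,"rz": 0,"jaw": 4}

```text
clock: 22.35
tool_pos: [0.6235, -0.0698, 0.1903]
eef_rot: [0.039, 0.999, 0.003, 0.0]
contact_force: [-0.3, 1.2, -3.7]
opening: 0.564
finger_force: 25.0
```

```bash
python3 go.py 626.5 -76 38 -5
```

```text
pos [ 0.6235 -0.0698  0.1903] tilt [0.001 0.006] rz 0.009 shift cm [-0.35 -0.68 15.23] F [-0.3  1.2 -3.7] q [ 0.26  0.78 -0.39  1.61  0.37  0.82  1.2 ] t 22.4 open 0.564
```

>>> send_rows:
  motion:
    - {"x": -0.2,"y": -0.4,"z": 2,"rx": 0,"ry": 0,"rz": 0,"jaw": 4}
    - {"x": 0,"y": 0,"z": 3,"rx": 0,"ry": 0,"rz": 0,"jaw": 4}
    - {"x": 0,"y": 0,"z": 3,"rx": 0,"ry": 0,"rz": 0,"jaw": 4}
    - {"x": 0,"y": 0,"z": 2,"rx": 0,"ry": 0,"rz": 0,"jaw": 4}
    - {"x": 0,"y": 0,"z": 1,"rx": 0,"ry": 0,"rz": 0,"jaw": 4}

```text
clock: 22.85
tool_pos: [0.6207, -0.0822, 0.0782]
eef_rot: [0.043, 0.999, -0.0, -0.003]
contact_force: [-0.2, -0.3, -3.3]
opening: 0.562
finger_force: 25.0
```

>>> send_rows:
  motion:
    - {"x": 0,"y": 0,"z": 0,"rx": 0,"ry": 0,"rz": 0,"jaw": 4}
    - {"x": 0,"y": 0,"z": 0,"rx": 0,"ry": 0,"rz": 0,"jaw": 4}
    - {"x": 0,"y": 0,"z": 0,"rx": 0,"ry": 0,"rz": 0,"jaw": 4}
    - {"x": 0,"y": 0,"z": 0,"rx": 0,"ry": 0,"rz": 0,"jaw": 4}
    - {"x": 0,"y": 0,"z": 0,"rx": 0,"ry": 0,"rz": 0,"jaw": 4}

```text
clock: 23.35
tool_pos: [0.6241, -0.0815, 0.0826]
eef_rot: [0.043, 0.999, 0.0, 0.001]
contact_force: [-1.1, 0.9, -3.6]
opening: 0.568
finger_force: 25.0
```

```bash
python3 go.py 626.5 -76 38 -5;  python3 - <<'E'
from plant import *; import cv2
a=snapshot("scene")["img"][110:260,260:440]; cv2.imwrite("pics/s6.png",cv2.resize(a,None,fx=3.5,fy=3.5)[...,::-1])
E
```

```text
pos [ 0.6241 -0.0815  0.0826] tilt [ 0.001 -0.   ] rz 0.0 shift cm [-0.19  0.57  4.46] F [-1.1  0.9 -3.6] q [ 0.23  0.93 -0.32  1.66  0.45  0.62  1.15] t 23.4 open 0.568
```

View pics/s6.png

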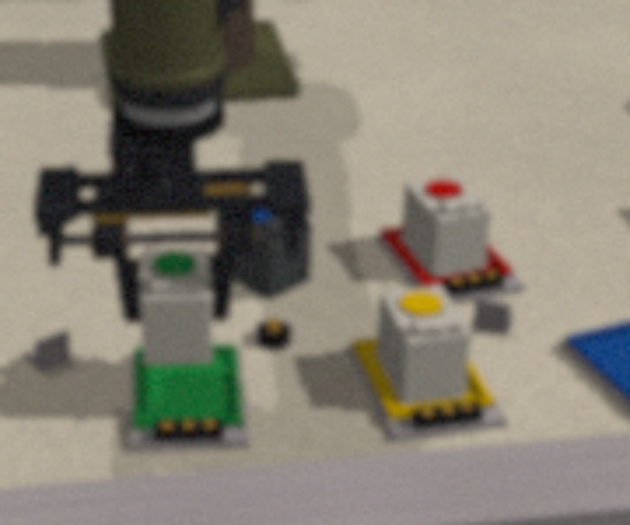

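Red (447,225) and yellow (425,345) stand in their nests. The green housing at (178,305) is above the green nest at (188,390).

>>> send_rows:
  motion:
    - {"x": -0.2,"y": 0.6,"z": 0.5,"rx": 0,"ry": 0,"rz": 0,"jaw": 4}
    - {"x": 0,"y": 0,"z": 1.2,"rx": 0,"ry": 0,"rz": 0,"jaw": 4}
    - {"x": 0,"y": 0,"z": 1.2,"rx": 0,"ry": 0,"rz": 0,"jaw": 4}
    - {"x": 0,"y": 0,"z": 0.8,"rx": 0,"ry": 0,"rz": 0,"jaw": 4}
    - {"x": 0,"y": 0,"z": 0.3,"rx": 0,"ry": 0,"rz": 0,"jaw": 4}

```text
clock: 23.9
tool_pos: [0.625, -0.0758, 0.0398]
eef_rot: [0.043, 0.999, -0.0, -0.001]
contact_force: [-0.4, 0.7, -3.0]
opening: 0.563
finger_force: 25.0
```

>>> send_rows:
  motion:
    - {"x": 0,"y": 0,"z": 0.1,"rx": 0,"ry": 0,"rz": 0,"jaw": 4}
    - {"x": 0,"y": 0,"z": 0.1,"rx": 0,"ry": 0,"rz": 0,"jaw": 4}
    - {"x": 0,"y": 0,"z": 0.1,"rx": 0,"ry": 0,"rz": 0,"jaw": 4}
    - {"x": 0,"y": 0,"z": 0,"rx": 0,"ry": 0,"rz": 0,"jaw": 4}
    - {"x": 0,"y": 0,"z": 0,"rx": 0,"ry": 0,"rz": 0,"jaw": 4}

```text
clock: 24.4
tool_pos: [0.6263, -0.0757, 0.039]
eef_rot: [0.043, 0.999, 0.0, 0.0]
contact_force: [0.4, -0.7, -3.5]
opening: 0.569
finger_force: 25.0
```

```bash
python3 go.py 626.5 -76 38 -5
```

```text
pos [ 0.6263 -0.0757  0.039 ] tilt [0. 0.] rz 0.0 shift cm [-0.03 -0.03  0.1 ] F [ 0.4 -0.7 -3.5] q [ 0.2   0.99 -0.29  1.67  0.47  0.55  1.12] t 24.4 open 0.569
```

>>> send_rows:
  motion:
    - {"x": 0,"y": 0,"z": 0.1,"rx": 0,"ry": 0,"rz": 0,"jaw": 4}
    - {"x": 0,"y": 0,"z": 0,"rx": 0,"ry": 0,"rz": 0,"jaw": 4}
    - {"x": 0,"y": 0,"z": 0,"rx": 0,"ry": 0,"rz": 0,"jaw": 5.5}
    - {"x": 0,"y": 0,"z": 0,"rx": 0,"ry": 0,"rz": 0,"jaw": 6.5}
    - {"x": 0,"y": 0,"z": 0,"rx": 0,"ry": 0,"rz": 0,"jaw": 7.5}

```text
clock: 24.9
tool_pos: [0.6264, -0.0756, 0.0379]
eef_rot: [0.043, 0.999, 0.0, 0.0]
contact_force: [-0.0, -0.2, -0.2]
opening: 0.779
finger_force: 0.0
```

>>> send_rows:
  motion:
    - {"x": 0,"y": 0,"z": 0,"rx": 0,"ry": 0,"rz": 0,"jaw": 8.2}
    - {"x": 0,"y": 0,"z": -1,"rx": 0,"ry": 0,"rz": 0,"jaw": 8.2}
    - {"x": 0,"y": 0,"z": -4,"rx": 0,"ry": 0,"rz": 0,"jaw": 8.2}
    - {"x": 0,"y": 0,"z": -4,"rx": 0,"ry": 0,"rz": 0,"jaw": 8.2}
    - {"x": 0,"y": 0,"z": -4,"rx": 0,"ry": 0,"rz": 0,"jaw": 8.2}

```text
clock: 25.4
tool_pos: [0.6259, -0.0756, 0.1698]
eef_rot: [0.043, 0.999, 0.0, 0.0]
contact_force: [0.7, 0.8, -0.3]
opening: 0.932
finger_force: 0.0
```

```bash
python3 go.py 636.9 -279.7 170 6.4
```

```text
pos [ 0.6259 -0.0756  0.1698] tilt [0. 0.] rz -0.198 shift cm [  1.19 -20.41  -0.03] F [ 0.7  0.8 -0.3] q [ 0.25  0.81 -0.38  1.62  0.39  0.79  1.19] t 25.4 open 0.932
```

>>> send_rows:
  motion:
    - {"x": 0,"y": 0,"z": 0,"rx": 0,"ry": 0,"rz": -0.1,"jaw": 8.8}
    - {"x": 0,"y": 0,"z": 0,"rx": 0,"ry": 0,"rz": -0.1,"jaw": 8.8}
    - {"x": 0.2,"y": -3.4,"z": 0,"rx": 0,"ry": 0,"rz": 0,"jaw": 8.8}
    - {"x": 0.2,"y": -3.4,"z": 0,"rx": 0,"ry": 0,"rz": 0,"jaw": 8.8}
    - {"x": 0.2,"y": -3.4,"z": 0,"rx": 0,"ry": 0,"rz": 0,"jaw": 8.8}

```text
clock: 25.9
tool_pos: [0.6317, -0.1788, 0.1686]
eef_rot: [-0.057, 0.998, -0.0, 0.0]
contact_force: [1.9, 0.4, -0.8]
opening: 0.998
finger_force: 0.0
```

>>> send_rows:
  motion:
    - {"x": 0.2,"y": -3.4,"z": 0,"rx": 0,"ry": 0,"rz": 0,"jaw": 8.8}
    - {"x": 0.2,"y": -3.4,"z": 0,"rx": 0,"ry": 0,"rz": 0,"jaw": 8.8}
    - {"x": 0.2,"y": -3.4,"z": 0,"rx": 0,"ry": 0,"rz": 0,"jaw": 8.8}
    - {"x": 0,"y": 0,"z": 0,"rx": 0,"ry": 0,"rz": 0,"jaw": 8.8}
    - {"x": 0,"y": 0,"z": 0,"rx": 0,"ry": 0,"rz": 0,"jaw": 8.8}

```text
clock: 26.4
tool_pos: [0.6369, -0.2807, 0.1681]
eef_rot: [-0.056, 0.998, 0.0, 0.0]
contact_force: [-0.1, -0.0, -0.1]
opening: 1.0
finger_force: 0.0
```

```bash
python3 go.py 636.9 -279.7 32 6.4
```

```text
pos [ 0.6369 -0.2807  0.1681] tilt [0. 0.] rz -0.001 shift cm [-1.000e-02  1.000e-01  1.361e+01] F [-0.1 -0.  -0.1] q [ 0.57  0.91 -0.47  1.39  0.45  0.95  1.68] t 26.4 open 1.0
```

>>> send_rows:
  motion:
    - {"x": 0,"y": 0,"z": 3,"rx": 0,"ry": 0,"rz": 0,"jaw": 8.8}
    - {"x": 0,"y": 0,"z": 3,"rx": 0,"ry": 0,"rz": 0,"jaw": 8.8}
    - {"x": 0,"y": 0,"z": 1,"rx": 0,"ry": 0,"rz": 0,"jaw": 8.8}
    - {"x": 0,"y": 0,"z": 0,"rx": 0,"ry": 0,"rz": 0,"jaw": 8.8}
    - {"x": 0,"y": 0,"z": 0,"rx": 0,"ry": 0,"rz": 0,"jaw": 8.8}

```text
clock: 26.9
tool_pos: [0.6383, -0.2789, 0.099]
eef_rot: [-0.057, 0.998, 0.0, 0.001]
contact_force: [0.5, 0.7, 1.0]
opening: 0.995
finger_force: 0.0
```

```bash
python3 go.py 636.9 -279.7 32 6.4; python3 - <<'E'
from plant import *; import cv2
a=snapshot("scene")["img"][110:270,140:360]; cv2.imwrite("pics/s7.png",cv2.resize(a,None,fx=3.3,fy=3.3)[...,::-1])
E
```

```text
pos [ 0.6383 -0.2789  0.099 ] tilt [0.002 0.   ] rz 0.003 shift cm [ 0.16 -0.06  6.7 ] F [0.5 0.7 1. ] q [ 0.56  0.99 -0.43  1.43  0.5   0.83  1.64] t 26.9 open 0.995
```

View pics/s7.png

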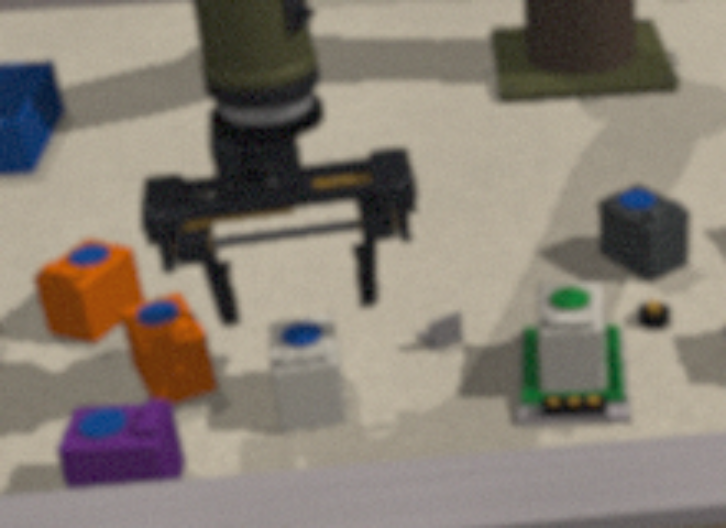

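Green stands in its nest at (572,345), and the fingers straddle the white blue-plug housing at (305,375).

>>> send_rows:
  motion:
    - {"x": 0.1,"y": 0,"z": 0.7,"rx": 0,"ry": 0,"rz": 0,"jaw": 8.8}
    - {"x": 0,"y": 0,"z": 2,"rx": 0,"ry": 0,"rz": 0,"jaw": 8.8}
    - {"x": 0,"y": 0,"z": 2,"rx": 0,"ry": 0,"rz": 0,"jaw": 8.8}
    - {"x": 0,"y": 0,"z": 2,"rx": 0,"ry": 0,"rz": 0,"jaw": 8.8}
    - {"x": 0,"y": 0,"z": 0,"rx": 0,"ry": 0,"rz": 0,"jaw": 8.8}

```text
clock: 27.45
tool_pos: [0.6342, -0.2793, 0.0278]
eef_rot: [-0.057, 0.998, 0.001, -0.002]
contact_force: [0.6, -0.6, 0.9]
opening: 0.998
finger_force: 0.0
```

>>> send_rows:
  grip_force: 25
  motion:
    - {"x": 0,"y": 0,"z": 0,"rx": 0,"ry": 0,"rz": 0,"jaw": 6}
    - {"x": 0,"y": 0,"z": 0,"rx": 0,"ry": 0,"rz": 0,"jaw": 5.2}
    - {"x": 0,"y": 0,"z": 0,"rx": 0,"ry": 0,"rz": 0,"jaw": 4}
    - {"x": 0,"y": 0,"z": 0,"rx": 0,"ry": 0,"rz": 0,"jaw": 4}
    - {"x": 0,"y": 0,"z": 0,"rx": 0,"ry": 0,"rz": 0,"jaw": 4}

```text
clock: 27.95
tool_pos: [0.6365, -0.2801, 0.0313]
eef_rot: [-0.057, 0.998, -0.0, 0.0]
contact_force: [0.5, -1.2, 0.6]
opening: 0.567
finger_force: 0.7
```

>>> send_rows:
  motion:
    - {"x": 0,"y": 0,"z": 0,"rx": 0,"ry": 0,"rz": 0,"jaw": 4}
    - {"x": 0,"y": 0,"z": 0,"rx": 0,"ry": 0,"rz": 0,"jaw": 4}
    - {"x": 0,"y": 0,"z": -1,"rx": 0,"ry": 0,"rz": 0,"jaw": 4}
    - {"x": 0,"y": 0,"z": -2,"rx": 0,"ry": 0,"rz": 0,"jaw": 4}
    - {"x": 0,"y": 0,"z": -2,"rx": 0,"ry": 0,"rz": 0,"jaw": 4}

```text
clock: 28.45
tool_pos: [0.6359, -0.2795, 0.0818]
eef_rot: [-0.057, 0.998, 0.0, -0.0]
contact_force: [0.3, -0.4, -1.5]
opening: 0.562
finger_force: 25.0
```

>>> send_rows:
  motion:
    - {"x": 0,"y": 0,"z": -3,"rx": 0,"ry": 0,"rz": 0,"jaw": 4}
    - {"x": 0,"y": 0,"z": -3,"rx": 0,"ry": 0,"rz": 0,"jaw": 4}
    - {"x": 0,"y": 0,"z": -3,"rx": 0,"ry": 0,"rz": 0,"jaw": 4}
    - {"x": 0,"y": 0,"z": -2,"rx": 0,"ry": 0,"rz": 0,"jaw": 4}
    - {"x": 0,"y": 0,"z": 0,"rx": 0,"ry": 0,"rz": 0,"jaw": 4}

```text
clock: 28.95
tool_pos: [0.6384, -0.28, 0.1955]
eef_rot: [-0.056, 0.998, -0.001, 0.004]
contact_force: [0.6, -0.1, -1.5]
opening: 0.569
finger_force: 25.0
```

```bash
python3 go.py 645 274.3 190 14
```

```text
pos [ 0.6384 -0.28    0.1955] tilt [ 0.007 -0.002] rz -0.131 shift cm [-14.04  53.63   0.46] F [ 0.6 -0.1 -1.5] q [ 0.58  0.88 -0.48  1.37  0.44  0.99  1.69] t 28.9 open 0.569
```

>>> send_rows:
  motion:
    - {"x": 0,"y": 0,"z": 0,"rx": 0,"ry": 0,"rz": -0.065,"jaw": 4}
    - {"x": 0,"y": 0,"z": 0,"rx": 0,"ry": 0,"rz": -0.065,"jaw": 4}
    - {"x": -0.5,"y": 2,"z": 0,"rx": 0,"ry": 0,"rz": 0,"jaw": 4}
    - {"x": -1,"y": 4,"z": 0,"rx": 0,"ry": 0,"rz": 0,"jaw": 4}
    - {"x": -1,"y": 4,"z": 0,"rx": 0,"ry": 0,"rz": 0,"jaw": 4}

```text
clock: 29.45
tool_pos: [0.6353, -0.1764, 0.1896]
eef_rot: [-0.12, 0.993, 0.0, -0.001]
contact_force: [0.7, 0.2, -3.1]
opening: 0.565
finger_force: 25.0
```

>>> send_rows:
  motion:
    - {"x": -1.1,"y": 4.2,"z": 0,"rx": 0,"ry": 0,"rz": 0,"jaw": 4}
    - {"x": -1.1,"y": 4.2,"z": 0,"rx": 0,"ry": 0,"rz": 0,"jaw": 4}
    - {"x": -1.1,"y": 4.2,"z": 0,"rx": 0,"ry": 0,"rz": 0,"jaw": 4}
    - {"x": -1.1,"y": 4.2,"z": 0,"rx": 0,"ry": 0,"rz": 0,"jaw": 4}
    - {"x": -1.1,"y": 4.2,"z": 0,"rx": 0,"ry": 0,"rz": 0,"jaw": 4}

```text
clock: 29.95
tool_pos: [0.6382, 0.0418, 0.1899]
eef_rot: [-0.121, 0.993, -0.0, -0.001]
contact_force: [1.0, -0.4, -2.5]
opening: 0.564
finger_force: 25.0
```

>>> send_rows:
  motion:
    - {"x": -1.1,"y": 4.2,"z": 0,"rx": 0,"ry": 0,"rz": 0,"jaw": 4}
    - {"x": -1.1,"y": 4.2,"z": 0,"rx": 0,"ry": 0,"rz": 0,"jaw": 4}
    - {"x": -1.1,"y": 4.2,"z": 0,"rx": 0,"ry": 0,"rz": 0,"jaw": 4}
    - {"x": -1.1,"y": 4.2,"z": 0,"rx": 0,"ry": 0,"rz": 0,"jaw": 4}
    - {"x": -1,"y": 4,"z": 0,"rx": 0,"ry": 0,"rz": 0,"jaw": 4}

```text
clock: 30.45
tool_pos: [0.6404, 0.257, 0.1898]
eef_rot: [-0.122, 0.993, -0.0, -0.001]
contact_force: [1.2, 0.9, -3.0]
opening: 0.561
finger_force: 25.0
```

>>> send_rows:
  motion:
    - {"x": -0.2,"y": 1,"z": 0,"rx": 0,"ry": 0,"rz": 0,"jaw": 4}
    - {"x": 0,"y": 0,"z": 0,"rx": 0,"ry": 0,"rz": 0,"jaw": 4}
    - {"x": 0,"y": 0,"z": 0,"rx": 0,"ry": 0,"rz": 0,"jaw": 4}
    - {"x": 0,"y": 0,"z": 0,"rx": 0,"ry": 0,"rz": 0,"jaw": 4}
    - {"x": 0,"y": 0,"z": 0,"rx": 0,"ry": 0,"rz": 0,"jaw": 4}

```text
clock: 30.95
tool_pos: [0.6417, 0.2628, 0.1906]
eef_rot: [-0.12, 0.993, -0.001, -0.0]
contact_force: [-0.6, -0.6, -2.6]
opening: 0.566
finger_force: 25.0
```

```bash
python3 go.py 645 274.3 38 14
```

```text
pos [0.6417 0.2628 0.1906] tilt [ 0.    -0.002] rz -0.004 shift cm [-0.6   1.05 15.26] F [-0.6 -0.6 -2.6] q [-0.24  0.88 -0.44  1.38  0.41  0.98  1.03] t 30.9 open 0.566
```

>>> send_rows:
  motion:
    - {"x": -0.6,"y": 1,"z": 1,"rx": 0,"ry": 0,"rz": 0,"jaw": 4}
    - {"x": 0,"y": 0,"z": 3,"rx": 0,"ry": 0,"rz": 0,"jaw": 4}
    - {"x": 0,"y": 0,"z": 3,"rx": 0,"ry": 0,"rz": 0,"jaw": 4}
    - {"x": 0,"y": 0,"z": 2.5,"rx": 0,"ry": 0,"rz": 0,"jaw": 4}
    - {"x": 0,"y": 0,"z": 1,"rx": 0,"ry": 0,"rz": 0,"jaw": 4}

```text
clock: 31.45
tool_pos: [0.6429, 0.2759, 0.0821]
eef_rot: [-0.121, 0.993, -0.001, -0.002]
contact_force: [-0.5, -0.3, -3.3]
opening: 0.566
finger_force: 25.0
```

>>> send_rows:
  motion:
    - {"x": 0,"y": 0,"z": 0,"rx": 0,"ry": 0,"rz": 0,"jaw": 4}
    - {"x": 0,"y": 0,"z": 0,"rx": 0,"ry": 0,"rz": 0,"jaw": 4}
    - {"x": 0,"y": 0,"z": 0,"rx": 0,"ry": 0,"rz": 0,"jaw": 4}
    - {"x": 0,"y": 0,"z": 0,"rx": 0,"ry": 0,"rz": 0,"jaw": 4}
    - {"x": 0,"y": 0,"z": 0,"rx": 0,"ry": 0,"rz": 0,"jaw": 4}

```text
clock: 31.95
tool_pos: [0.645, 0.2768, 0.0868]
eef_rot: [-0.121, 0.993, 0.0, 0.001]
contact_force: [0.0, -0.0, -1.9]
opening: 0.564
finger_force: 25.0
```

```bash
python3 go.py 645 274.3 37.5 14;  python3 - <<'E'
from plant import *; import cv2
a=snapshot("scene")["img"][100:260,350:540]; cv2.imwrite("pics/s8.png",cv2.resize(a,None,fx=3.3,fy=3.3)[...,::-1])
E
```

```text
pos [0.645  0.2768 0.0868] tilt [0.001 0.001] rz -0.001 shift cm [ 0.07 -0.24  4.93] F [ 0.  -0.  -1.9] q [-0.28  1.01 -0.4   1.41  0.47  0.81  0.98] t 31.9 open 0.564
```

View pics/s8.png

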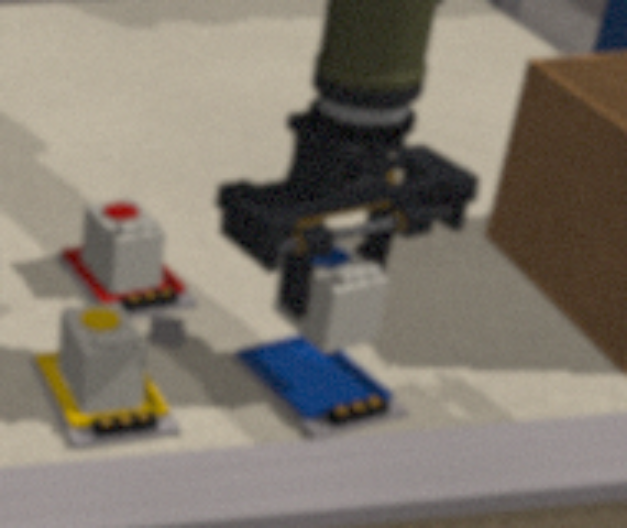

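The blue housing at (345,305) is above the blue nest at (315,380), and the gripper is clear of the box.

>>> send_rows:
  motion:
    - {"x": 0.1,"y": -0.2,"z": 0.9,"rx": 0,"ry": 0,"rz": 0,"jaw": 4}
    - {"x": 0,"y": 0,"z": 1.2,"rx": 0,"ry": 0,"rz": 0,"jaw": 4}
    - {"x": 0,"y": 0,"z": 1.2,"rx": 0,"ry": 0,"rz": 0,"jaw": 4}
    - {"x": 0,"y": 0,"z": 0.8,"rx": 0,"ry": 0,"rz": 0,"jaw": 4}
    - {"x": 0,"y": 0,"z": 0.3,"rx": 0,"ry": 0,"rz": 0,"jaw": 4}

```text
clock: 32.5
tool_pos: [0.643, 0.2739, 0.0398]
eef_rot: [-0.121, 0.993, -0.0, -0.001]
contact_force: [-0.1, 1.0, -1.9]
opening: 0.565
finger_force: 25.0
```

>>> send_rows:
  motion:
    - {"x": 0,"y": 0,"z": 0.1,"rx": 0,"ry": 0,"rz": 0,"jaw": 4}
    - {"x": 0,"y": 0,"z": 0.1,"rx": 0,"ry": 0,"rz": 0,"jaw": 4}
    - {"x": 0,"y": 0,"z": 0.1,"rx": 0,"ry": 0,"rz": 0,"jaw": 4}
    - {"x": 0,"y": 0,"z": 0,"rx": 0,"ry": 0,"rz": 0,"jaw": 4}
    - {"x": 0,"y": 0,"z": 0,"rx": 0,"ry": 0,"rz": 0,"jaw": 4}

```text
clock: 33.0
tool_pos: [0.6442, 0.2744, 0.0391]
eef_rot: [-0.121, 0.993, 0.0, 0.0]
contact_force: [-0.2, 0.1, -1.9]
opening: 0.572
finger_force: 25.0
```

```bash
python3 go.py 645 274.3 37.3 14
```

```text
pos [0.6442 0.2744 0.0391] tilt [0.001 0.   ] rz -0.001 shift cm [-0.07 -0.03  0.18] F [-0.2  0.1 -1.9] q [-0.29  1.07 -0.37  1.43  0.5   0.74  0.96] t 33.0 open 0.572
```

>>> send_rows:
  motion:
    - {"x": 0,"y": 0,"z": 0.1,"rx": 0,"ry": 0,"rz": 0,"jaw": 4}
    - {"x": 0,"y": 0,"z": 0.08,"rx": 0,"ry": 0,"rz": 0,"jaw": 4}
    - {"x": 0,"y": 0,"z": 0,"rx": 0,"ry": 0,"rz": 0,"jaw": 4}
    - {"x": 0,"y": 0,"z": 0,"rx": 0,"ry": 0,"rz": 0,"jaw": 5.5}
    - {"x": 0,"y": 0,"z": 0,"rx": 0,"ry": 0,"rz": 0,"jaw": 6.5}

```text
clock: 33.5
tool_pos: [0.6443, 0.2746, 0.0372]
eef_rot: [-0.121, 0.993, 0.0, 0.0]
contact_force: [0.4, -0.3, -0.4]
opening: 0.689
finger_force: 0.0
```

>>> send_rows:
  motion:
    - {"x": 0,"y": 0,"z": 0,"rx": 0,"ry": 0,"rz": 0,"jaw": 8.2}
    - {"x": 0,"y": 0,"z": 0,"rx": 0,"ry": 0,"rz": 0,"jaw": 8.2}
    - {"x": 0,"y": 0,"z": -2,"rx": 0,"ry": 0,"rz": 0,"jaw": 8.2}
    - {"x": 0,"y": 0,"z": -4,"rx": 0,"ry": 0,"rz": 0,"jaw": 8.2}
    - {"x": 0,"y": 0,"z": -4,"rx": 0,"ry": 0,"rz": 0,"jaw": 8.2}

```text
clock: 34.0
tool_pos: [0.6437, 0.2744, 0.1389]
eef_rot: [-0.121, 0.993, 0.0, -0.0]
contact_force: [0.2, -0.2, -0.2]
opening: 0.929
finger_force: 0.0
```

>>> send_rows:
  motion:
    - {"x": 0,"y": 0,"z": -4,"rx": 0,"ry": 0,"rz": 0,"jaw": 8.2}
    - {"x": 2,"y": 0,"z": -4,"rx": 0,"ry": 0,"rz": 0,"jaw": 8.2}
    - {"x": 4,"y": 0,"z": 0,"rx": 0,"ry": 0,"rz": 0,"jaw": 8.2}
    - {"x": 4,"y": 0,"z": 0,"rx": 0,"ry": 0,"rz": 0,"jaw": 8.2}
    - {"x": 0,"y": 0,"z": 0,"rx": 0,"ry": 0,"rz": 0,"jaw": 8.2}

```text
clock: 34.5
tool_pos: [0.5398, 0.2483, 0.218]
eef_rot: [-0.124, 0.992, -0.002, -0.003]
contact_force: [-0.4, 0.2, 0.2]
opening: 0.929
finger_force: 0.0
```

```bash
python3 - <<'E'
from plant import *; import cv2
a=snapshot("scene")["img"][120:260,180:500]; cv2.imwrite("pics/s9.png",cv2.resize(a,None,fx=2.5,fy=2.5)[...,::-1])
E
```

```text
(no output)
```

View pics/s9.png

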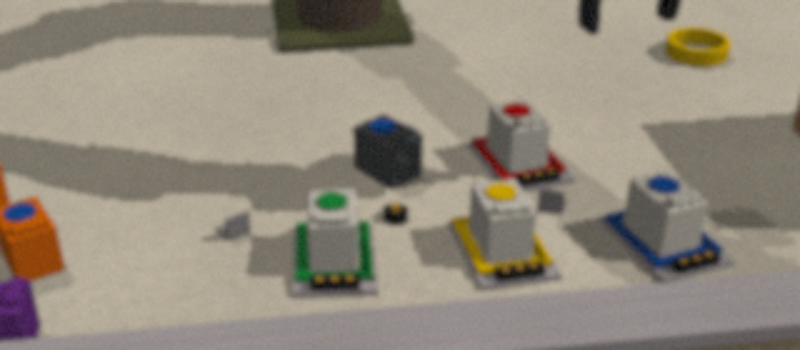

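All four stand upright in their nests: green (333,235), yellow (502,225), red (518,140), blue (665,215). The grey housing is untouched at (388,150) and the gripper is clear.

```bash
python3 -c "
from plant import *
print(finish_job())"
```

```text
the job is handed in; nothing more can be done
None
```

All four white housings were loaded red, yellow, green, blue, each standing upright in its matching nest; the grey housing was left alone and the job was handed in at about 34.5 s, though no verdict came back.

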